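# Clear the drip stand: dip cups off the bars and nested in the pot

### The arm

A 7-joint arm with a two-finger parallel gripper is mounted at the origin on the work surface. World frame = base frame: x ahead of the robot, y to its left, z up, the work surface at z = 0. Lengths are in m, angles in rad, forces in N, time in s.
With the tool pointing down it reaches from about 0.425 to 0.925 m from the base axis. Payload 6.8 kg.
Tool frame: the origin (TCP) lies between the finger pads; the fingertips stand finger_overhang ahead of it and the grasp point (between the pads) lies 6 mm ahead of it (finger_overhang is the distance from the TCP to the fingertips, in m); z points along the fingers, y is the line along which they close (so a half turn about z gives the same grasp; the last joint's range is limited). The gripper opens to 85 mm and grips with 20 to 120 N. Pads are 22 mm wide; open, the fingers measure 114 mm over their backs; the gripper's body (76 mm by 85 mm) begins 54 mm behind the grasp point. The pads swing forward as they close: fully open they stand 13 mm farther back than shut.
Start: joints at [1.169, 0.477, 0.022, 1.555, -0.011, 1.109, -0.083], TCP at [0.195, -0.646, 0.256] pointing down, gripper open.
Joint ranges: [-2.96, 2.96], [-0.34, 2.1], [-1.41, 1.46], [0.24, 2.44], [-1.37, 4.51], [0.17, 1.92], [-2.96, 2.96]. Speed limits (rad/s): [2.39, 2.39, 3.14, 3.14, 3.14, 3.14, 3.14].

### API

Orientations are given as a unit quaternion [w, x, y, z].
In Python, from station import * gives the robot as it stands.
- The arm moves only by the tool drive_tool, never from a script. Its argument "increments" is a list of rows, each an object of numbers: "claw": the finger opening in m, from 0 to 0.0854; "dx", "dy", "dz": the shift along the tool's x, y, z in m; "wx", "wy", "wz": the turn, a rotation vector about the tool's x, y, z in degrees. A call has 1 to 20 rows; each row shifts and turns the commanded pose from where the row before left it, along the tool's axes as they then stand; what a row does not reach is not made up. A row lasts 1/8 s, in which the tool goes at most 62.5 mm and 10.7 degrees, less where a joint would pass 70% of its speed; a pose out of reach is approached as far as the arm can. A call with a gripper value outside its range is refused whole. The fingers move at their own pace and stop on an object; "newtons" is the grip in N (left out, the last holds). Time passes only in rows, so rows that do not move let the fingers close. It gives the time, the measured TCP pose, the force, the opening and the grip force at its end, in the units of the state.
- get_obs(): the state, without advancing time (a new reading comes with each control period).
- read_camera(name): name is "scene" or "top" or "wrist"; returns (picture, depth): 480x640x3 uint8, red, green, blue; 480x640 float32, m along the optical axis (not along the pixel's ray), 0 where there is no reading.
- calibration(name): a dict with "intrinsics" (3x3 intrinsics, pixels), "R" (3x3) and "t" (3): a world point X has camera coordinates R X + t; the wrist camera has in their place "mount" (4x4, takes a point from camera to tool coordinates, whose origin is the TCP and whose axes are the flange's). Camera axes: x right, y down, z forward; pixel columns grow to the right and rows downward; lengths in m; the calibration is good to about 2 mm. A picture is of the moment at which its call begins: read the wrist's pose just before it. calibration takes no time and is no camera call.
- hand_in(): hands the job in; it is judged then, once.
The state is a dict: "t": time; "q": joint angles; "joint_vel": joint speeds; "joint_torque": joint torques, N m; "eef_pos": TCP position; "tool_rot": TCP orientation; "contact_force": force on the tool from outside, world axes, zero at the start; "torque": the same for the moment, N m; "gripper_width": opening from 0.0 (shut) to 1.0 (fully open); "grasp_force": force on a finger pad.
Only numpy, scipy, OpenCV 4.12 (cv2) and the standard library are available. Lean on these libraries where they do the work, as an engineer would, in place of code of your own. Each camera call takes 0.05 s, during which the arm holds its last target. There are 200 camera calls.

### The job

The washed dip cups have dripped dry: slide every cup off the open end of its bar and put them all into the pot, upright and nested in one another in size order, the largest outermost and each sitting fully home on the one below. Turn the handles to different sides so that they do not foul each other, stand a cup on the bench if another has to go in first, and leave the bottles, jar, box and spatula where they are.

Things in the scene. Friction and masses are not known exactly. Their poses are not given: they have to be found in the camera images.
- stand: Fixed drip stand with two level round steel bars, 10 mm thick, 170 mm apart, axes 160 mm above the bench. Origin: on the bench; x axis along both bars, from their fixed ends (x = 0, in a crossbeam on a post at x = -28 to -2 mm) to their open ends (x = 180 mm); z up. White drip tray below, 14 mm high, x = -50 to 250, y = -150 to 150 mm. Up to two cups hang on each bar, handle towards the fixed end.
- bar_a_end (a point): On the axis of one bar at its open, rounded end: y = +85 mm, z = 160 mm in the stand's frame; axes as the stand's. The bar runs 180 mm back along -x to its fixed end.
- bar_b_end (a point): The same on the other bar: y = -85 mm, z = 160 mm in the stand's frame.
- pot: Loose plain round aluminium pot without handle, upright on the bench: outer radius 54 mm at the rim and 50 mm at the foot, 80 mm high, wall 2.5 mm, bottom 4 mm thick, 0.55 kg. Origin: centre of its underside, z up.
- wash_bottle: Bystander: white plastic bottle with red cap, radius 32 mm, 150 mm high. Origin: centre of underside.
- reagent_bottle: Bystander: small amber glass jar, radius 24 mm, 85 mm high. Origin: centre of underside.
- specimen_jar: Bystander: clear jar with white cap, radius 28 mm, 60 mm high. Origin: centre of underside.
- slide_box: Bystander: flat blue plastic box 85 x 100 x 34 mm. Origin: centre of underside.
- spatula: Bystander: spatula lying flat, 170 mm long along its x axis.
- cup_1: The largest dip cup (may be absent): open round steel cup, outer radius 46 mm at the rim, 42 mm at the foot, 72 mm deep outside, wall 2.5 mm, weighted 4 mm bottom, about 142 g. Origin: centre of its underside, z up to its mouth, +x towards the handle: a 14 mm wide steel strip rises from the rim at +x and carries the grey sleeve at its cup-side end.
- cup_1_handle (a point): Centre of that cup's handle, 61 mm out along the cup's x and 112 mm above its underside: a grey square sleeve 20 mm wide (y), 20 mm high (z), 36 mm long (x), pierced along x by a 13 mm square hole. While the cup hangs, the bar runs through the hole, the sleeve's top wall rests on it and the cup droops a few degrees. Grip across the 20 mm width.
- cup_2: The second largest dip cup (may be absent): open round steel cup, outer radius 39 mm at the rim, 35 mm at the foot, 64 mm deep outside, wall 2.5 mm, weighted 4 mm bottom, about 128 g. Origin: centre of its underside, z up to its mouth, +x towards the handle: a 14 mm wide steel strip rises from the rim at +x and carries the grey sleeve at its cup-side end.
- cup_2_handle (a point): Centre of that cup's handle, 54 mm out along the cup's x and 112 mm above its underside: a grey square sleeve 20 mm wide (y), 20 mm high (z), 36 mm long (x), pierced along x by a 13 mm square hole. While the cup hangs, the bar runs through the hole, the sleeve's top wall rests on it and the cup droops a few degrees. Grip across the 20 mm width.
- cup_3: The third largest dip cup (may be absent): open round steel cup, outer radius 32 mm at the rim, 28 mm at the foot, 56 mm deep outside, wall 2.5 mm, weighted 4 mm bottom, about 114 g. Origin: centre of its underside, z up to its mouth, +x towards the handle: a 14 mm wide steel strip rises from the rim at +x and carries the grey sleeve at its cup-side end.
- cup_3_handle (a point): Centre of that cup's handle, 47 mm out along the cup's x and 112 mm above its underside: a grey square sleeve 20 mm wide (y), 20 mm high (z), 36 mm long (x), pierced along x by a 13 mm square hole. While the cup hangs, the bar runs through the hole, the sleeve's top wall rests on it and the cup droops a few degrees. Grip across the 20 mm width.
- cup_4: The smallest dip cup (may be absent): open round steel cup, outer radius 25 mm at the rim, 21 mm at the foot, 48 mm deep outside, wall 2.5 mm, weighted 4 mm bottom, about 100 g. Origin: centre of its underside, z up to its mouth, +x towards the handle: a 14 mm wide steel strip rises from the rim at +x and carries the grey sleeve at its cup-side end.
- cup_4_handle (a point): Centre of that cup's handle, 40 mm out along the cup's x and 112 mm above its underside: a grey square sleeve 20 mm wide (y), 20 mm high (z), 36 mm long (x), pierced along x by a 13 mm square hole. While the cup hangs, the bar runs through the hole, the sleeve's top wall rests on it and the cup droops a few degrees. Grip across the 20 mm width.

How it is judged:
At the end, for the whole second after the job is handed in: Every cup that is present stands in the pot, its origin within 25 mm of the pot's axis and less than 25 mm above the pot's underside (a cup put in out of order stands higher), upright within 0.15 rad and at rest; the pot stands upright on the bench (horizontal distance between each of cup_1, cup_2, cup_3, cup_4 and pot below 0.025 m and z of cup_1 in the frame of pot between -0.005 and 0.025 m and angle between each of cup_1, cup_2, cup_3, cup_4's own z axis and vertical below 0.15 rad and linear speed of each of cup_1, cup_2, cup_3, cup_4, pot below 0.03 m/s and z of cup_2 in the frame of pot between -0.005 and 0.025 m and z of cup_3 in the frame of pot between -0.005 and 0.025 m and z of cup_4 in the frame of pot between -0.005 and 0.025 m and angle between pot's own z axis and vertical below 0.1 rad and height (world z) of pot below 0.02 m); the robot touches nothing.
It fails at once if a bystander (bottle, jar, box or spatula) is shifted by more than 40 mm (distance of any of wash_bottle, reagent_bottle, specimen_jar, slide_box, spatula from where it was at the start of the episode above 0.04 m).
It fails at once if a bottle or jar is tipped over (angle between any of wash_bottle, reagent_bottle, specimen_jar's own z axis and vertical above 0.6 rad).
Of cup_1, cup_2, cup_3, cup_4 only 3 to 4 are there at a start; the rules pass over those that are not, and their reading is None.
At some moment in a run one of pot may be knocked a few centimetres aside while the robot is not near it.
Once in a run the grip may slacken for a moment while it holds something.
It also fails if it takes over 210 s, if anything falls off the work surface, if the arm or the gripper's body presses on something with over 40 N, if the wrist force passes 120 N, or if a joint passes its speed limit or range.

## Working session

There is one attempt and no reset: what is moved stays moved. The work goes in short steps, Python scripts to look and compute and a tool call to move; the robot and the scene stay as the last step left them, time stands still between calls to the robot, and variables do not carry over. Pictures are saved under pics/ and viewed, at most 14 in all, crops included, and the job is handed in when it is done.

Besides the shell and the picture viewer there is one more tool, called after "Request:" as name(argument=value, ...), one argument or row to a line, values as JSON. drive_tool: Moves the arm, as the interface text tells. Its arguments: {"type":"object","properties":{"increments":{"type":"array","items":{"type":"object","properties":{"claw":{"type":"number"},"dx":{"type":"number"},"dy":{"type":"number"},"dz":{"type":"number"},"wx":{"type":"number"},"wy":{"type":"number"},"wz":{"type":"number"}}}},"newtons":{"type":"number"}},"required":["increments"]}

```bash
ls; mkdir -p pics; cat > h.py <<'E'
from station import *
import numpy as np, cv2
def pts(name,obs=None):
    o=get_obs(); rgb,d=read_camera(name); c=calibration(name); K=np.array(c["intrinsics"])
    v,u=np.mgrid[0:480,0:640]
    P=np.stack([(u-K[0,2])/K[0,0]*d,(v-K[1,2])/K[1,1]*d,d],-1)
    if name=="wrist":
        from scipy.spatial.transform import Rotation as R
        M=np.array(c["mount"]); q=o["tool_rot"]; Rt=R.from_quat([q[1],q[2],q[3],q[0]]).as_matrix()
        W=(P@M[:3,:3].T+M[:3,3])@Rt.T+np.array(o["eef_pos"])
    else:
        Rm=np.array(c["R"]); W=(P-np.array(c["t"]))@Rm
    W[d==0]=np.nan
    return rgb,d,W
def save(n,rgb): cv2.imwrite("pics/"+n+".png",rgb[...,::-1])
E
python3 - <<'E'
from h import *
print(get_obs())
for n in ["scene","top"]:
    rgb,d,W=pts(n); save(n+"0",rgb); np.savez(n+"0.npz",rgb=rgb,W=W)
    c=calibration(n); print(n,-np.array(c["R"]).T@np.array(c["t"]),c["intrinsics"])
print(calibration("wrist"))
E
```

```text
pics
{'t': 0.0, 'q': array([ 1.168882  ,  0.4777995 ,  0.02235751,  1.55646088, -0.01149524,
        1.10930739, -0.08308623]), 'joint_vel': array([-2.96919634e-04, -7.42838224e-05, -3.54641384e-04, -8.85815410e-04,
        3.44535124e-04,  8.98840666e-04, -1.20461767e-04]), 'joint_torque': array([ 9.05449742e-04, -5.96457767e+01,  1.60835747e+00, -2.81205028e+01,
        1.24339038e-02,  9.33367264e-03,  4.18253933e-06]), 'eef_pos': array([ 0.1952998 , -0.64555076,  0.25532245]), 'tool_rot': array([-8.99393600e-04,  9.89226533e-01,  1.46389940e-01, -2.08886922e-04]), 'contact_force': array([-0.62698439,  0.71870758,  0.02387475]), 'torque': array([ 0.03539911,  0.00778593, -0.01026152]), 'grasp_force': 0.0, 'gripper_width': 1.0007734179735563}
scene [ 1.00542781 -0.43662813  1.11783926] [[537.15437474   0.         321.11885995]
 [  0.         537.15437474 236.83996259]
 [  0.           0.           1.        ]]
top [ 0.30575782 -0.00292722  1.4655427 ] [[551.85269877   0.         317.02179689]
 [  0.         551.85269877 250.55187381]
 [  0.           0.           1.        ]]
{'intrinsics': array([[415.32913436,   0.        , 319.90663187],
       [  0.        , 415.32913436, 243.90974887],
       [  0.        ,   0.        ,   1.        ]]), 'mount': array([[ 1.19720531e-03, -9.46896079e-01, -3.21537528e-01,
         8.20102025e-02],
       [ 9.99999264e-01,  1.07002065e-03,  5.72269342e-04,
        -1.78851028e-04],
       [-1.97827802e-04, -3.21537976e-01,  9.46896663e-01,
        -1.17218463e-01],
       [ 0.00000000e+00,  0.00000000e+00,  0.00000000e+00,
         1.00000000e+00]])}
```

View pics/scene0.png

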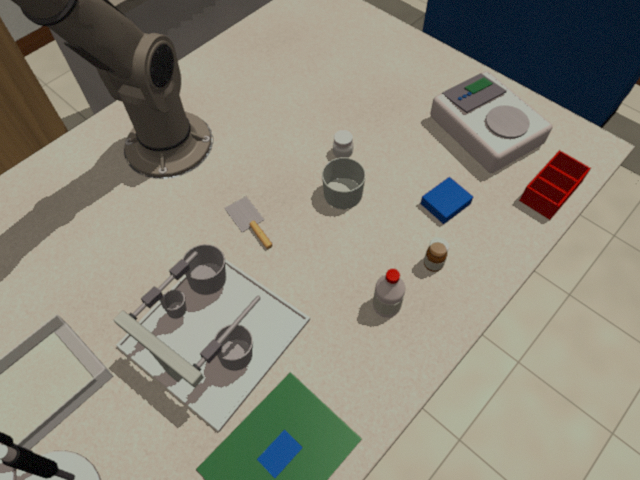

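View pics/top0.png

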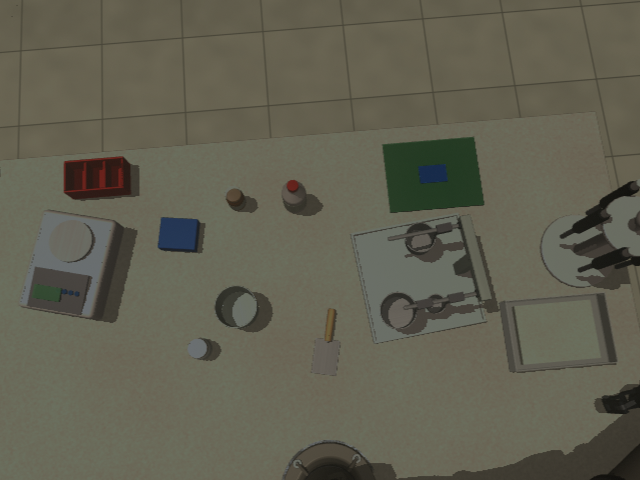

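The scene shows three cups: a large and a small cup on one bar (scene px 205,268 and 173,303) and a medium cup alone on the other bar (235,347). The pot is at (343,183), and the bars' open ends point left in the top view, towards +y.

```bash
python3 - <<'E'
from h import *
S=np.load("scene0.npz"); T=np.load("top0.npz")
for n,D in (("scene",S),("top",T)):
    W=D["W"]; z=W[...,2]
    print(n,"bench z",np.nanmedian(z[100:140,200:260]))
    # pot rim
    for nm,m in (("pot",(abs(z-.079)<.006)&(abs(W[...,1]-.17)<.12)&(abs(W[...,0]-.37)<.13)),):
        p=W[m][:,:2]; 
        if len(p): 
            A=np.c_[2*p,np.ones(len(p))]; s=np.linalg.lstsq(A,(p**2).sum(1),rcond=None)[0]
            print(nm,len(p),s[:2],np.sqrt(s[2]+s[:2]@s[:2]),p.min(0),p.max(0))
    # high things in the stand area
    m=(W[...,0]>.25)&(W[...,0]<.72)&(W[...,1]>-.55)&(W[...,1]<-.05)
    im=np.zeros((480,640),np.uint8); im[m&(z>.03)]=1
    H=np.full(z.shape,0,np.uint8); H[m]=np.clip(z[m]/.2*255,0,255)
    v,u=np.where(im); a,b,c,d=v.min(),v.max(),u.min(),u.max()
    C=cv2.applyColorMap(H[a:b,c:d],cv2.COLORMAP_JET); C2=D["rgb"][a:b,c:d,::-1]
    f=500/max(C.shape[:2]); print(n,"crop",a,b,c,d,f)
    cv2.imwrite(f"pics/{n}_crop.png",cv2.resize(np.hstack([C,C2]) if C.shape[0]>C.shape[1] else np.vstack([C,C2]),None,fx=f/1.25,fy=f/1.25))
    m2=m&(z>.15)&(z<.185); p=W[m2]
    # in-plane histogram
    np.save(n+"_hi.npy",p); print("hi",len(p))
E
```

```text
scene bench z 0.0020754104333525142
pot 200 [0.47044905 0.1969176 ] 0.052485422571385484 [0.41498195 0.14283509] [0.49942658 0.25260864]
scene crop 244 392 33 260 2.202643171806167
hi 3187
top bench z -0.7491994079694582
pot 108 [0.46887951 0.19395078] 0.05215842557379139 [0.41611194 0.14011   ] [0.49919508 0.24704238]
top crop 215 371 380 538 3.1645569620253164
hi 2022
```

```bash
python3 - <<'E'
from h import *
for n in ("scene","top"):
    D=np.load(n+"0.npz"); W=D["W"]; rgb=D["rgb"]; z=W[...,2]
    # tray: white, z~.014, fit min-area rect
    m=(abs(z-.014)<.006)&(W[...,0]>.3)&(W[...,0]<.8)&(W[...,1]>-.6)&(W[...,1]<.02)&(rgb.min(-1)>(np.percentile(rgb,80) if 0 else 0))
    m=m&(abs(z-.014)<.006)
    k,l,st,_=cv2.connectedComponentsWithStats(cv2.morphologyEx(m.astype(np.uint8),cv2.MORPH_OPEN,np.ones((3,3))))
    i=1+np.argmax(st[1:,4]); p=W[l==i][:,:2].astype(np.float32)
    r=cv2.minAreaRect(p); print(n,"tray",r,len(p))
    # bars: pixels z .155-.172, lines
    m=(W[...,0]>.3)&(W[...,0]<.72)&(W[...,1]>-.5)&(W[...,1]<-.05)
    b=W[m&(z>.150)&(z<.185)]
    H,xe,ye=np.histogram2d(b[:,0],b[:,1],bins=[np.arange(.36,.64,.01),np.arange(-.45,-.08,.015)])
    print("x0 .36 rows; y0 -.45"); print("\n".join(" ".join("%3d"%v for v in r) for r in H))
    m=(abs(z-.080)<.006)&(abs(W[...,1]-.19)<.08)&(abs(W[...,0]-.47)<.08); p=W[m][:,:2]
    A=np.c_[2*p,np.ones(len(p))]; s=np.linalg.lstsq(A,(p**2).sum(1),rcond=None)[0]; print("pot",s[:2],np.sqrt(s[2]+s[:2]@s[:2]))
E
```

```text
scene tray ((0.5896779298782349, -0.40773826837539673), (0.24564966559410095, 0.10110725462436676), 32.03289794921875) 579
x0 .36 rows; y0 -.45
  0   0   0   0   0   0   0   0   0   0   0   0   0   0   0   0   0   0   0   0   0   0   0   0
  0   0   0   0   0   0   0   0   0   0   0   0   0   0   0   0   0   0   0   0   0   0   0   0
  0   0   0   0   0   0   0   0   0   0   0   0   0   0   0   0   0   0   0   0   0   0   0   0
  0   0   0   0   0   0   0   0   0   0   0   0   0   0   0   0   0   0   0   0   0   0   0   0
  0   0   0   0   0   0   0   0   0   0   0   0   0   0   0   0   0   0   0   0   0   0   0   0
  0   0   0   0   0   0   0   0   0   0   0   3   6   7   3   1   0   0   0   0   0   0   0   0
  0   0  17  23   0   0   5  13  13   6   8  25  30  30  26  33   0   0   0   0   0   0   0   0
  0   0  30  31  10  14  33  35  29  39  35  44  64  54   4   0   0   0   0   0   0   0   0   0
  0   0  34  36  46  30  53  62  52   0   0   8   2   0   0   0   0   0   0   0   0   0   0   0
  0   0  32  37   6   0   0   0   0   0   0   0   0   0   0   0   0   0   0   0   0   0   0 
[... 3959 characters left out ...]
   0   0   0   0   0   0   0   0   0   0   0   0   0   0   0   0   0   0   0
  0   0   0  20  33   0   0   0   0   0   0   0   0   0   0   3  10   0   0   0   0   0   0   0
  0   0   0  19  32   2   5  14  21   5   9  15  18  21  25  22  15   2   0   0   0   0   0   0
  0   0   0  18  29  23  20  23  28  23  16  10   8   5   0   0   0   0   0   0   0   0   0   0
  0   0   0  14  28  17  10  21  13   5   0   0   0   0   0   0   0   0   0   0   0   0   0   0
  0   0   0  14  27  12   0   0   0   0   0   0   0   0   0   0   0   0   0   0   0   0   0   0
  0   0   0   2   4   0   0   0   0   0   0   0   0   0   0   0   0   0   0   0   0   0   0   0
pot [0.46904435 0.19399142] 0.05229737733505802
```

View pics/top_crop.png

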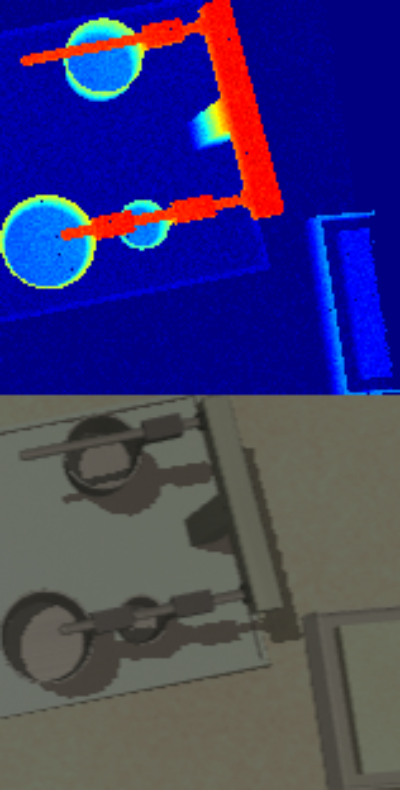

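The crop shows bar b (upper) with the medium cup's sleeve at crop px (165,35). Bar a (lower) has the large cup's sleeve at (110,222) and the small cup's at (190,208). The order is large, medium, small, with nothing left standing on the bench.

```bash
cat >> h.py <<'E'
from scipy.spatial.transform import Rotation as Rn
def circ(p):
    for _ in range(4):
        A=np.c_[2*p,np.ones(len(p))]; s=np.linalg.lstsq(A,(p**2).sum(1),rcond=None)[0]; r=np.sqrt(s[2]+s[:2]@s[:2])
        e=abs(np.hypot(*(p-s[:2]).T)-r); p=p[e<max(.002,2*np.median(e))]
    return s[:2],r,len(p)
def togo(pos,yaw,pitch=0.0):
    """deltas in present tool axes to reach TCP pos; yaw = world angle of tool x (deg), tool down, then pitched about tool y"""
    o=get_obs(); q=o["tool_rot"]; R0=Rn.from_quat([q[1],q[2],q[3],q[0]])
    R1=Rn.from_euler('z',yaw,degrees=True)*Rn.from_euler('x',180,degrees=True)*Rn.from_euler('y',pitch,degrees=True)
    print("TCP",o["eef_pos"].round(4),"yaw",np.degrees(np.arctan2(*R0.as_matrix()[1::-1,0])).round(1),
     "d(mm, tool)",(R0.inv().apply(np.array(pos)-o["eef_pos"])*1e3).round(1),"w(deg)",np.degrees((R0.inv()*R1).as_rotvec()).round(1))
E
python3 - <<'E'
from h import *
for n in ("scene","top"):
    W=np.load(n+"0.npz")["W"].reshape(-1,3); W=W[~np.isnan(W[:,0])]
    x,y,z=W.T
    hi=W[(z>.150)&(z<.180)&(x>.3)&(x<.72)&(y>-.37)&(y<-.1)]
    a=hi[hi[:,0]<.5]; b=hi[(hi[:,0]>.5)]
    b=b[b[:,1]>-.365]
    L=[]
    for p in (a,b):
        v=cv2.fitLine(p[:,:2].astype(np.float32),cv2.DIST_HUBER,0,.01,.01).ravel(); v=v*(1 if v[1]>0 else -1); 
        d=v[:2]; c=v[2:]*(1 if np.sign(v[3])<0 else -1); L.append((d,c))
    u=L[0][0]+L[1][0]; u/=np.linalg.norm(u); nrm=np.array([-u[1],u[0]])
    print(n,"u",u,"deg",np.degrees(np.arctan2(u[1],u[0])),[np.degrees(np.arctan2(l[0][1],l[0][0])) for l in L])
    for p,(d,c) in zip((a,b),L):
        s=p[:,:2]@u; t=p[:,:2]@nrm
        print(" t med",np.median(t),"end s",np.percentile(s,99.8), "ends xy",np.percentile(s,99.8)*u+np.median(t)*nrm)
        h=np.arange(s.min(),s.max(),.006)
        for lo in h:
            k=(s>=lo)&(s<lo+.006)
            if k.sum()>2: print("   s %.3f n%3d width %.3f zmax %.3f tmid %.4f"%(lo+.003,k.sum(),np.ptp(t[k]),np.percentile(p[k,2],90),(t[k].max()+t[k].min())/2))
E
```

```text
scene u [-0.11777126  0.99304074] deg 96.76349 [np.float32(96.51324), np.float32(97.01375)]
 t med -0.39735259852679194 end s -0.25920126163289936 ends xy [ 0.42511378 -0.2106007 ]
   s -0.416 n 20 width 0.011 zmax 0.168 tmid -0.3950
   s -0.410 n 19 width 0.010 zmax 0.167 tmid -0.3945
   s -0.404 n 31 width 0.020 zmax 0.172 tmid -0.3945
   s -0.398 n 46 width 0.022 zmax 0.174 tmid -0.3943
   s -0.392 n 42 width 0.021 zmax 0.173 tmid -0.3955
   s -0.386 n 45 width 0.021 zmax 0.173 tmid -0.3948
   s -0.380 n 47 width 0.023 zmax 0.173 tmid -0.3936
   s -0.374 n 40 width 0.021 zmax 0.172 tmid -0.3951
   s -0.368 n 35 width 0.021 zmax 0.172 tmid -0.3948
   s -0.362 n 16 width 0.011 zmax 0.168 tmid -0.3941
   s -0.356 n 18 width 0.011 zmax 0.168 tmid -0.3947
   s -0.350 n 16 width 0.009 zmax 0.167 tmid -0.3954
   s -0.344 n 18 width 0.011 zmax 0.168 tmid -0.3943
   s -0.338 n 17 width 0.009 zmax 0.166 tmid -0.3948
   s -0.332 n 17 width 0.012 zmax 0.168 tmid -0.3954
   s -0.326 n 39 width 0.021 zmax 0.174 tmid -0.3944
   s -0.320 n 41 width 0.021 zmax 0.174 tmid -0.3953
   s -0.314 n 39 w
[... 4666 characters left out ...]
mid -0.5668
   s -0.329 n  9 width 0.007 zmax 0.168 tmid -0.5664
   s -0.323 n 12 width 0.009 zmax 0.168 tmid -0.5673
   s -0.317 n  8 width 0.010 zmax 0.166 tmid -0.5673
   s -0.311 n 10 width 0.009 zmax 0.168 tmid -0.5676
   s -0.305 n 12 width 0.010 zmax 0.167 tmid -0.5672
   s -0.299 n  9 width 0.009 zmax 0.168 tmid -0.5663
   s -0.293 n 11 width 0.009 zmax 0.170 tmid -0.5676
   s -0.287 n 10 width 0.008 zmax 0.168 tmid -0.5671
   s -0.281 n 11 width 0.009 zmax 0.165 tmid -0.5672
   s -0.275 n  9 width 0.008 zmax 0.166 tmid -0.5664
   s -0.269 n 12 width 0.008 zmax 0.169 tmid -0.5668
   s -0.263 n  9 width 0.009 zmax 0.168 tmid -0.5664
   s -0.257 n  5 width 0.006 zmax 0.168 tmid -0.5660
```

Request:
drive_tool(
  increments=[
    {"dz": -0.04, "wz": -10},
    {"dz": -0.02, "wz": -10},
    {"wz": -10},
    {"wz": -10},
    {"wz": -10},
    {"wz": -10},
    {"wz": -10},
    {"wz": -10},
  ],
)

```text
schema error: expected keys claw, dx, dy, dz, wx, wy, wz
```

Request:
drive_tool(
  increments=[
    {"claw": 0.0854, "dx": 0, "dy": 0, "dz": -0.03, "wx": 0, "wy": 0, "wz": -10},
    {"claw": 0.0854, "dx": 0, "dy": 0, "dz": -0.03, "wx": 0, "wy": 0, "wz": -10},
    {"claw": 0.0854, "dx": 0, "dy": 0, "dz": 0, "wx": 0, "wy": 0, "wz": -10},
    {"claw": 0.0854, "dx": 0, "dy": 0, "dz": 0, "wx": 0, "wy": 0, "wz": -10},
    {"claw": 0.0854, "dx": 0, "dy": 0, "dz": 0, "wx": 0, "wy": 0, "wz": -10},
    {"claw": 0.0854, "dx": 0, "dy": 0, "dz": 0, "wx": 0, "wy": 0, "wz": -10},
    {"claw": 0.0854, "dx": 0, "dy": 0, "dz": 0, "wx": 0, "wy": 0, "wz": -10},
    {"claw": 0.0854, "dx": 0, "dy": 0, "dz": 0, "wx": 0, "wy": 0, "wz": -9.5},
    {"claw": 0.0854, "dx": 0, "dy": 0, "dz": 0, "wx": 0, "wy": 0, "wz": 0},
  ],
)

```text
t: 1.23
eef_pos: [0.1953, -0.6459, 0.3157]
tool_rot: [-0.0, 0.668, 0.745, 0.0]
contact_force: [0.5, -0.5, 0.7]
gripper_width: 1.0
grasp_force: 0.0
```

```bash
python3 - <<'E'
from h import *
print(get_obs()["q"].round(2)); togo([.428,-.260,.26],96.3)
for n in ("scene","top"):
    W=np.load(n+"0.npz")["W"].reshape(-1,3); W=W[~np.isnan(W[:,0])]
    for nm,c,r,z in (("big",(.42,-.20),.06,.12),("med",(.6,-.27),.055,.12),("small",(.43,-.29),.045,.1)):
        k=W[(np.hypot(W[:,0]-c[0],W[:,1]-c[1])<r)&(W[:,2]>.09)&(W[:,2]<.135)]
        print(n,nm,len(k),np.percentile(k[:,2],95).round(3),circ(k[:,:2]))
E
```

```text
[ 1.36  0.45 -0.25  1.47  0.11  1.24  1.2 ]
TCP [ 0.1953 -0.6459  0.3157] yaw 96.2 d(mm, tool) [358.3 273.3  56.1] w(deg) [ 0.  -0.1 -0.1]
scene big 576 0.119 (array([ 0.42302143, -0.20491304]), np.float64(0.04403374090762825), 479)
scene med 361 0.113 (array([ 0.60224321, -0.2822136 ]), np.float64(0.03713839047589146), 329)
scene small 182 0.128 (array([ 0.43322476, -0.28573421]), np.float64(0.03828355819124799), 86)
top big 202 0.12 (array([ 0.42155391, -0.2064353 ]), np.float64(0.04394574715869849), 193)
top med 169 0.114 (array([ 0.60083711, -0.2839554 ]), np.float64(0.03704969385546264), 157)
top small 68 0.121 (array([ 0.43047061, -0.28667403]), np.float64(0.03926587461142475), 32)
```

Request:
drive_tool(
  increments=[
    {"claw": 0.07, "dx": 0.045, "dy": 0.034, "dz": 0, "wx": 0, "wy": 0, "wz": 0},
    {"claw": 0.07, "dx": 0.045, "dy": 0.034, "dz": 0, "wx": 0, "wy": 0, "wz": 0},
    {"claw": 0.07, "dx": 0.045, "dy": 0.034, "dz": 0, "wx": 0, "wy": 0, "wz": 0},
    {"claw": 0.07, "dx": 0.045, "dy": 0.034, "dz": 0, "wx": 0, "wy": 0, "wz": 0},
    {"claw": 0.06, "dx": 0.045, "dy": 0.034, "dz": 0.01, "wx": 0, "wy": 0, "wz": 0},
    {"claw": 0.06, "dx": 0.045, "dy": 0.034, "dz": 0.01, "wx": 0, "wy": 0, "wz": 0},
    {"claw": 0.06, "dx": 0.045, "dy": 0.034, "dz": 0.018, "wx": 0, "wy": 0, "wz": 0},
    {"claw": 0.06, "dx": 0.043, "dy": 0.035, "dz": 0.018, "wx": 0, "wy": 0, "wz": 0},
    {"claw": 0.06, "dx": 0, "dy": 0, "dz": 0, "wx": 0, "wy": 0, "wz": 0},
    {"claw": 0.06, "dx": 0, "dy": 0, "dz": 0, "wx": 0, "wy": 0, "wz": 0},
  ],
)

```text
t: 2.48
eef_pos: [0.4271, -0.2605, 0.2603]
tool_rot: [-0.0, 0.668, 0.744, -0.0]
contact_force: [-0.2, -1.4, 1.0]
gripper_width: 0.705
grasp_force: 0.0
```

```bash
python3 - <<'E'
from h import *
print(get_obs()["q"].round(2)); togo([.428,-.260,.166],96.3)
rgb,d,W=pts("wrist"); save("w1",rgb); np.savez("w1.npz",rgb=rgb,W=W)
z=W[...,2]; m=(z>.150)&(z<.180)&(W[...,0]<.5); p=W[m]; 
y=np.radians(96.3); u=np.array([np.cos(y),np.sin(y)]); n=np.array([-u[1],u[0]])
s=p[:,:2]@u; t=p[:,:2]@n
for lo in np.arange(s.min(),s.max(),.006):
    k=(s>=lo)&(s<lo+.006)
    if k.sum()>2: print("%.3f %d w%.3f z%.3f t%.4f"%(lo+.003,k.sum(),np.ptp(t[k]),np.percentile(p[k,2],90),(t[k].max()+t[k].min())/2))
E
```

```text
[ 0.86  0.22 -0.5   1.93  0.13  1.01  0.41]
TCP [ 0.4271 -0.2605  0.2603] yaw 96.2 d(mm, tool) [ 0.5  1.  94.3] w(deg) [-0.   0.  -0.1]
-0.445 83 w0.059 z0.173 t-0.4197
-0.439 2881 w0.079 z0.172 t-0.4154
-0.433 424 w0.074 z0.168 t-0.4172
-0.427 113 w0.014 z0.165 t-0.3942
-0.421 121 w0.010 z0.165 t-0.3962
-0.415 124 w0.010 z0.165 t-0.3961
-0.409 104 w0.010 z0.165 t-0.3961
-0.403 14 w0.014 z0.171 t-0.3979
-0.397 284 w0.020 z0.172 t-0.3961
-0.391 306 w0.020 z0.171 t-0.3961
-0.385 300 w0.020 z0.171 t-0.3961
-0.379 304 w0.020 z0.170 t-0.3961
-0.373 323 w0.020 z0.169 t-0.3961
-0.367 576 w0.020 z0.169 t-0.3961
-0.361 158 w0.018 z0.165 t-0.3963
-0.355 140 w0.009 z0.165 t-0.3961
-0.349 149 w0.010 z0.165 t-0.3964
-0.343 153 w0.009 z0.165 t-0.3964
-0.337 158 w0.009 z0.165 t-0.3964
-0.331 160 w0.010 z0.165 t-0.3961
-0.325 99 w0.020 z0.171 t-0.3963
-0.319 401 w0.020 z0.172 t-0.3963
-0.313 380 w0.020 z0.171 t-0.3963
-0.307 397 w0.019 z0.171 t-0.3963
-0.301 403 w0.019 z0.170 t-0.3963
-0.295 405 w0.020 z0.169 t-0.3960
-0.289 522 w0.020 z0.169 t-0.3961
-0.283 195 w0.010 z0.165 t-0.3963
-0.277 210 w0.010 z0.165 t-0.3963
-0.271 214 w0.010 z0.165 t-0.3963
-0.265 212 w0.010 z0.165 t-0.3963
-0.259 216 w0.009 z0.165 t-0.3963
-0.253 16 w0.004 z0.162 t-0.3963
```

View pics/w1.png

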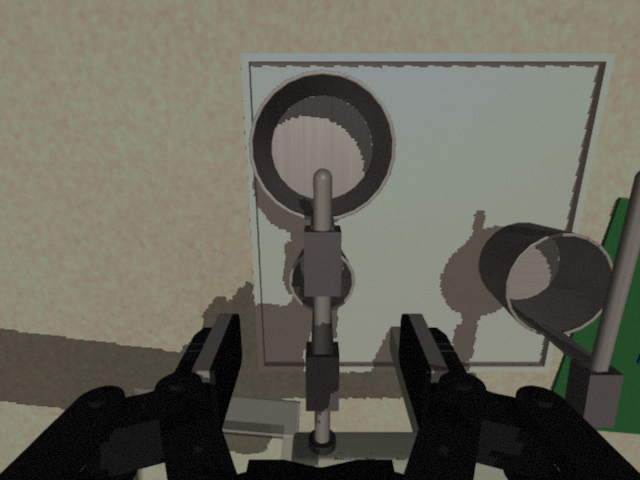

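The wrist view shows the big cup's sleeve at (322,262), bar end at (322,175) and the fingers straddling the bar line squarely. Descending to grip.

Request:
drive_tool(
  increments=[
    {"claw": 0.06, "dx": 0.001, "dy": 0, "dz": 0.03, "wx": 0, "wy": 0, "wz": 0},
    {"claw": 0.06, "dx": 0, "dy": 0, "dz": 0.03, "wx": 0, "wy": 0, "wz": 0},
    {"claw": 0.06, "dx": 0, "dy": 0, "dz": 0.02, "wx": 0, "wy": 0, "wz": 0},
    {"claw": 0.06, "dx": 0, "dy": 0, "dz": 0.014, "wx": 0, "wy": 0, "wz": 0},
    {"claw": 0.06, "dx": 0, "dy": 0, "dz": 0, "wx": 0, "wy": 0, "wz": 0},
    {"claw": 0.03, "dx": 0, "dy": 0, "dz": 0, "wx": 0, "wy": 0, "wz": 0},
    {"claw": 0.015, "dx": 0, "dy": 0, "dz": 0, "wx": 0, "wy": 0, "wz": 0},
    {"claw": 0.01, "dx": 0, "dy": 0, "dz": 0, "wx": 0, "wy": 0, "wz": 0},
    {"claw": 0.01, "dx": 0, "dy": 0, "dz": 0, "wx": 0, "wy": 0, "wz": 0},
    {"claw": 0.01, "dx": 0, "dy": 0, "dz": 0, "wx": 0, "wy": 0, "wz": 0},
    {"claw": 0.01, "dx": 0, "dy": 0, "dz": 0, "wx": 0, "wy": 0, "wz": 0},
    {"claw": 0.01, "dx": 0, "dy": 0, "dz": 0, "wx": 0, "wy": 0, "wz": 0},
  ],
  newtons=70,
)

```text
t: 4.03
eef_pos: [0.4277, -0.2595, 0.1671]
tool_rot: [0.001, 0.667, 0.745, -0.0]
contact_force: [-1.2, 0.2, 6.2]
gripper_width: 0.226
grasp_force: 70.0
```

Gripped. Levelling the sleeve by 4.5° and sliding along the bar.

Request:
drive_tool(
  increments=[
    {"claw": 0.01, "dx": 0, "dy": 0, "dz": 0, "wx": 0, "wy": 1.5, "wz": 0},
    {"claw": 0.01, "dx": 0, "dy": 0, "dz": 0, "wx": 0, "wy": 1.5, "wz": 0},
    {"claw": 0.01, "dx": 0, "dy": 0, "dz": 0, "wx": 0, "wy": 1.5, "wz": 0},
    {"claw": 0.01, "dx": 0, "dy": 0, "dz": 0, "wx": 0, "wy": 0, "wz": 0},
    {"claw": 0.01, "dx": 0.005, "dy": 0, "dz": 0.0004, "wx": 0, "wy": 0, "wz": 0},
    {"claw": 0.01, "dx": 0.005, "dy": 0, "dz": 0.0004, "wx": 0, "wy": 0, "wz": 0},
    {"claw": 0.01, "dx": 0, "dy": 0, "dz": 0, "wx": 0, "wy": 0, "wz": 0},
  ],
)

```text
t: 4.9
eef_pos: [0.4258, -0.2482, 0.1662]
tool_rot: [-0.03, 0.666, 0.745, 0.026]
contact_force: [-0.6, 0.7, 1.0]
gripper_width: 0.223
grasp_force: 69.5
```

```bash
python3 - <<'E'
from h import *
togo([.428,-.260,.166],96.3); print(get_obs()["contact_force"],get_obs()["torque"])
E
```

```text
TCP [ 0.4258 -0.2482  0.1662] yaw 96.4 d(mm, tool) [-12.    0.9  -0.8] w(deg) [-0.  -4.5  0.1]
[-0.55747705  0.71846515  1.03762697] [ 0.13705829 -0.00284951  0.03795703]
```

Request:
drive_tool(
  increments=[
    {"claw": 0.01, "dx": 0.01, "dy": 0, "dz": 0.0008, "wx": 0, "wy": 0, "wz": 0},
    {"claw": 0.01, "dx": 0.01, "dy": 0, "dz": 0.0008, "wx": 0, "wy": 0, "wz": 0},
    {"claw": 0.01, "dx": 0.01, "dy": 0, "dz": 0.0008, "wx": 0, "wy": 0, "wz": 0},
    {"claw": 0.01, "dx": 0.01, "dy": 0, "dz": 0.0008, "wx": 0, "wy": 0, "wz": 0},
    {"claw": 0.01, "dx": 0.01, "dy": 0, "dz": 0.0008, "wx": 0, "wy": 0, "wz": 0},
    {"claw": 0.01, "dx": 0.01, "dy": 0, "dz": 0.0008, "wx": 0, "wy": 0, "wz": 0},
    {"claw": 0.01, "dx": 0.01, "dy": 0, "dz": 0.0008, "wx": 0, "wy": 0, "wz": 0},
    {"claw": 0.01, "dx": 0.01, "dy": 0, "dz": 0.0008, "wx": 0, "wy": 0, "wz": 0},
    {"claw": 0.01, "dx": 0.01, "dy": 0, "dz": 0.0008, "wx": 0, "wy": 0, "wz": 0},
    {"claw": 0.01, "dx": 0, "dy": 0, "dz": 0, "wx": 0, "wy": 0, "wz": 0},
  ],
)

```text
t: 6.15
eef_pos: [0.4161, -0.1586, 0.1662]
tool_rot: [-0.029, 0.666, 0.745, 0.026]
contact_force: [0.6, 0.1, -1.5]
gripper_width: 0.218
grasp_force: 69.1
```

```bash
python3 - <<'E'
from h import *
togo([.428,-.260,.166],96.3); print(get_obs()["contact_force"],get_obs()["torque"],get_obs()["q"].round(2))
rgb,d,W=pts("wrist"); save("w2",rgb)
E
```

```text
TCP [ 0.4161 -0.1586  0.1662] yaw 96.4 d(mm, tool) [-101.8    0.5   -7.8] w(deg) [-0.  -4.5  0.1]
[ 0.56177312  0.08177513 -1.49869206] [-0.20369892 -0.03197054 -0.03395131] [ 0.76  0.29 -0.56  2.12  0.11  0.8   0.25]
```

View pics/w2.png

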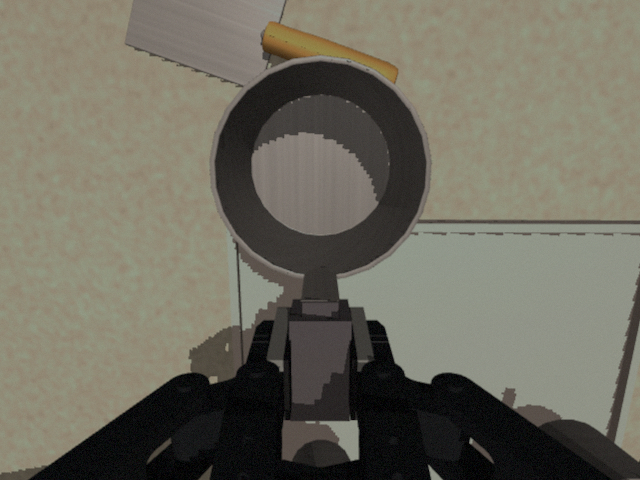

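The big cup is free of the bar and held squarely; its rim circle in the wrist picture is centred near (320,165). I'll measure the cup in the tool frame and the pot again, then raise.

```bash
cat >> h.py <<'E'
def pot(n="scene",z0=.08,c=(.47,.195),w=.09):
    _,_,W=pts(n); m=(abs(W[...,2]-z0)<.006)&(abs(W[...,1]-c[1])<w)&(abs(W[...,0]-c[0])<w)
    p=W[m][:,:2]; return circ(p) if len(p)>20 else None
def cuptool(h,r):
    """rim ring of held cup in a level world frame at TCP, axes u=tool x heading; h rim below TCP"""
    o=get_obs(); q=o["tool_rot"]; R0=Rn.from_quat([q[1],q[2],q[3],q[0]])
    _,_,W=pts("wrist"); P=(W-o["eef_pos"]).reshape(-1,3); P=P[~np.isnan(P[:,0])]
    a=R0.as_matrix()[:2,0]; a/=np.linalg.norm(a); b=np.array([-a[1],a[0]])
    L=np.c_[P[:,:2]@a,P[:,:2]@b,P[:,2]]
    k=(L[:,0]>.01)&(L[:,0]<.13)&(abs(L[:,1])<.06)&(abs(L[:,2]+h)<.014); Q=L[k]
    c,rr,n=circ(Q[:,:2])
    Q=Q[abs(np.hypot(*(Q[:,:2]-c).T)-r+.0012)<.003]
    A=np.c_[Q[:,:2]-c,np.ones(len(Q))]; s=np.linalg.lstsq(A,Q[:,2],rcond=None)[0]
    e=Q[:,2]-A@s; A=A[abs(e)<.003]; s=np.linalg.lstsq(A,Q[abs(e)<.003,2],rcond=None)[0]
    print("cup centre ahead,left",c.round(4),"r",rr.round(4),n,"rim plane slope deg",np.degrees(s[:2]).round(1),"z",s[2].round(4))
E
python3 - <<'E'
from h import *
cuptool(.046,.046)
print(pot("scene"),pot("top"))
E
```

```text
cup centre ahead,left [0.0594 0.001 ] r 0.0435 8605 rim plane slope deg [-1.5  0. ] z -0.0508
(array([0.4704562 , 0.19681838]), np.float64(0.05244747569848188), 207) (array([0.46914561, 0.19407787]), np.float64(0.052365972069920864), 151)
```

Request:
drive_tool(
  increments=[
    {"claw": 0.01, "dx": 0, "dy": 0, "dz": -0.03, "wx": 0, "wy": 0, "wz": 0},
    {"claw": 0.01, "dx": 0, "dy": 0, "dz": -0.03, "wx": 0, "wy": 0, "wz": 0},
    {"claw": 0.01, "dx": 0, "dy": 0, "dz": -0.03, "wx": 0, "wy": 0, "wz": 0},
    {"claw": 0.01, "dx": 0, "dy": 0, "dz": 0, "wx": 0, "wy": 0, "wz": 0},
  ],
)

```text
t: 6.85
eef_pos: [0.4183, -0.1674, 0.2578]
tool_rot: [-0.027, 0.667, 0.744, 0.027]
contact_force: [-0.1, 0.0, -2.8]
gripper_width: 0.223
grasp_force: 69.2
```

Request:
drive_tool(
  increments=[
    {"claw": 0.01, "dx": 0, "dy": 0, "dz": 0, "wx": 0, "wy": 1.5, "wz": 0},
    {"claw": 0.01, "dx": 0.0294, "dy": 0.0092, "dz": 0.0031, "wx": 0, "wy": 0, "wz": 0},
    {"claw": 0.01, "dx": 0.0294, "dy": 0.0092, "dz": 0.0031, "wx": 0, "wy": 0, "wz": 0},
    {"claw": 0.01, "dx": 0.0294, "dy": 0.0092, "dz": 0.0031, "wx": 0, "wy": 0, "wz": 0},
    {"claw": 0.01, "dx": 0.0294, "dy": 0.0092, "dz": 0.0031, "wx": 0, "wy": 0, "wz": 0},
    {"claw": 0.01, "dx": 0.0294, "dy": 0.0092, "dz": 0.0031, "wx": 0, "wy": 0, "wz": 0},
    {"claw": 0.01, "dx": 0.0294, "dy": 0.0092, "dz": 0.0031, "wx": 0, "wy": 0, "wz": 0},
    {"claw": 0.01, "dx": 0.0294, "dy": 0.0092, "dz": 0.0031, "wx": 0, "wy": 0, "wz": 0},
    {"claw": 0.01, "dx": 0.0294, "dy": 0.0092, "dz": 0.0031, "wx": 0, "wy": 0, "wz": 0},
    {"claw": 0.01, "dx": 0.0294, "dy": 0.0092, "dz": 0.0031, "wx": 0, "wy": 0, "wz": 0},
    {"claw": 0.01, "dx": 0.0294, "dy": 0.0092, "dz": 0.0031, "wx": 0, "wy": 0, "wz": 0},
    {"claw": 0.01, "dx": 0, "dy": 0, "dz": 0, "wx": 0, "wy": 0, "wz": 0},
    {"claw": 0.01, "dx": 0, "dy": 0, "dz": 0, "wx": 0, "wy": 0, "wz": 0},
  ],
)

```text
t: 8.48
eef_pos: [0.4751, 0.1365, 0.2545]
tool_rot: [-0.04, 0.666, 0.744, 0.034]
contact_force: [0.8, 0.2, -2.3]
gripper_width: 0.22
grasp_force: 74.0
```

```bash
python3 - <<'E'
from h import *
togo([.4773,.1365,.22],96.3,-6)
cuptool(.05,.046)
print(pot("scene"),pot("top"))
rgb,_=read_camera("scene"); save("s2",rgb[60:330,200:520])
E
```

```text
TCP [0.4751 0.1365 0.2545] yaw 96.3 d(mm, tool) [-3.9  2.3 34.3] w(deg) [ -0.2 -12.    0. ]
cup centre ahead,left [0.0606 0.0011] r 0.0433 10329 rim plane slope deg [-0.  0.] z -0.0525
(array([0.47041636, 0.19692998]), np.float64(0.05229086377602516), 136) (array([0.46951781, 0.19407026]), np.float64(0.05274154582962544), 40)
```

View pics/s2.png

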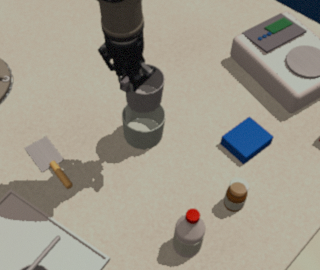

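Request:
drive_tool(
  increments=[
    {"claw": 0.01, "dx": -0.0013, "dy": 0.0024, "dz": 0, "wx": 0, "wy": 0, "wz": 0},
    {"claw": 0.01, "dx": -0.0021, "dy": 0, "dz": 0.0199, "wx": 0, "wy": 0, "wz": 0},
    {"claw": 0.01, "dx": -0.0021, "dy": 0, "dz": 0.0199, "wx": 0, "wy": 0, "wz": 0},
    {"claw": 0.01, "dx": -0.0016, "dy": 0, "dz": 0.0149, "wx": 0, "wy": 0, "wz": 0},
    {"claw": 0.01, "dx": -0.0016, "dy": 0, "dz": 0.0149, "wx": 0, "wy": 0, "wz": 0},
    {"claw": 0.01, "dx": -0.0016, "dy": 0, "dz": 0.0149, "wx": 0, "wy": 0, "wz": 0},
    {"claw": 0.01, "dx": -0.001, "dy": 0, "dz": 0.01, "wx": 0, "wy": 0, "wz": 0},
    {"claw": 0.01, "dx": -0.001, "dy": 0, "dz": 0.01, "wx": 0, "wy": 0, "wz": 0},
    {"claw": 0.01, "dx": 0, "dy": 0, "dz": 0, "wx": 0, "wy": 0, "wz": 0},
  ],
)

```text
t: 9.8
eef_pos: [0.4779, 0.1364, 0.1499]
tool_rot: [-0.039, 0.666, 0.744, 0.034]
contact_force: [0.2, 0.6, -2.1]
gripper_width: 0.224
grasp_force: 74.0
```

Request:
drive_tool(
  increments=[
    {"claw": 0.01, "dx": -0.0006, "dy": 0, "dz": 0.006, "wx": 0, "wy": 0, "wz": 0},
    {"claw": 0.01, "dx": -0.0006, "dy": 0, "dz": 0.006, "wx": 0, "wy": 0, "wz": 0},
    {"claw": 0.01, "dx": -0.0004, "dy": 0, "dz": 0.004, "wx": 0, "wy": 0, "wz": 0},
    {"claw": 0.01, "dx": -0.0002, "dy": 0, "dz": 0.002, "wx": 0, "wy": 0, "wz": 0},
    {"claw": 0.01, "dx": -0.0001, "dy": 0, "dz": 0.001, "wx": 0, "wy": 0, "wz": 0},
    {"claw": 0.01, "dx": 0, "dy": 0, "dz": 0, "wx": 0, "wy": 0, "wz": 0},
  ],
)

```text
t: 10.55
eef_pos: [0.4783, 0.1366, 0.1315]
tool_rot: [-0.039, 0.666, 0.744, 0.035]
contact_force: [-0.6, 0.6, -1.2]
gripper_width: 0.221
grasp_force: 74.1
```

Request:
drive_tool(
  increments=[
    {"claw": 0.01, "dx": -0.0002, "dy": 0, "dz": 0.0015, "wx": 0, "wy": 0, "wz": 0},
    {"claw": 0.01, "dx": -0.0001, "dy": 0, "dz": 0.001, "wx": 0, "wy": 0, "wz": 0},
    {"claw": 0.01, "dx": 0, "dy": 0, "dz": 0, "wx": 0, "wy": 0, "wz": 0},
  ],
)

```text
t: 10.92
eef_pos: [0.4783, 0.1365, 0.1289]
tool_rot: [-0.039, 0.666, 0.744, 0.035]
contact_force: [0.2, -0.2, -1.7]
gripper_width: 0.222
grasp_force: 74.1
```

Request:
drive_tool(
  increments=[
    {"claw": 0.01, "dx": -0.0001, "dy": 0, "dz": 0.001, "wx": 0, "wy": 0, "wz": 0},
    {"claw": 0.01, "dx": -0.0001, "dy": 0, "dz": 0.001, "wx": 0, "wy": 0, "wz": 0},
    {"claw": 0.01, "dx": 0, "dy": 0, "dz": 0, "wx": 0, "wy": 0, "wz": 0},
  ],
)

```text
t: 11.3
eef_pos: [0.4782, 0.1365, 0.1269]
tool_rot: [-0.039, 0.666, 0.744, 0.035]
contact_force: [0.3, -0.1, -1.8]
gripper_width: 0.216
grasp_force: 74.1
```

Request:
drive_tool(
  increments=[
    {"claw": 0.01, "dx": -0.0001, "dy": 0, "dz": 0.001, "wx": 0, "wy": 0, "wz": 0},
    {"claw": 0.01, "dx": -0.0001, "dy": 0, "dz": 0.001, "wx": 0, "wy": 0, "wz": 0},
    {"claw": 0.01, "dx": 0, "dy": 0, "dz": 0, "wx": 0, "wy": 0, "wz": 0},
  ],
)

```text
t: 11.68
eef_pos: [0.4782, 0.1365, 0.1249]
tool_rot: [-0.039, 0.666, 0.744, 0.035]
contact_force: [0.5, -0.1, -2.4]
gripper_width: 0.221
grasp_force: 74.1
```

```bash
python3 - <<'E'
from h import *
print(get_obs()["contact_force"],get_obs()["eef_pos"]); cuptool(.05,.046); print(pot("scene"))
E
```

```text
[ 0.48342455 -0.13524742 -2.42036903] [0.47821416 0.13652367 0.12485243]
cup centre ahead,left [0.061  0.0022] r 0.0481 24959 rim plane slope deg [1.3 2.7] z -0.0511
(array([0.46934793, 0.19599659]), np.float64(0.05112196764209263), 206)
```

Request:
drive_tool(
  increments=[
    {"claw": 0.01, "dx": -0.0001, "dy": 0, "dz": 0.001, "wx": 0, "wy": 0, "wz": 0},
    {"claw": 0.022, "dx": 0, "dy": 0, "dz": 0, "wx": 0, "wy": 0, "wz": 0},
    {"claw": 0.03, "dx": 0, "dy": 0, "dz": 0, "wx": 0, "wy": 0, "wz": 0},
    {"claw": 0.05, "dx": 0, "dy": 0, "dz": 0, "wx": 0, "wy": 0, "wz": 0},
    {"claw": 0.05, "dx": 0, "dy": 0, "dz": 0, "wx": 0, "wy": 0, "wz": 0},
    {"claw": 0.05, "dx": 0, "dy": 0, "dz": 0, "wx": 0, "wy": 0, "wz": 0},
    {"claw": 0.05, "dx": 0, "dy": 0, "dz": -0.02, "wx": 0, "wy": 0, "wz": 0},
    {"claw": 0.05, "dx": 0, "dy": 0, "dz": -0.04, "wx": 0, "wy": 0, "wz": 0},
    {"claw": 0.05, "dx": 0, "dy": 0, "dz": -0.06, "wx": 0, "wy": -6, "wz": 0},
    {"claw": 0.05, "dx": -0.05, "dy": 0, "dz": -0.02, "wx": 0, "wy": 0, "wz": 0},
    {"claw": 0.05, "dx": 0, "dy": 0, "dz": 0, "wx": 0, "wy": 0, "wz": 0},
  ],
)

```text
t: 13.15
eef_pos: [0.4866, 0.0711, 0.2649]
tool_rot: [0.002, 0.669, 0.743, 0.0]
contact_force: [0.7, 1.2, -0.7]
gripper_width: 0.593
grasp_force: 0.0
```

```bash
python3 - <<'E'
from h import *
rgb,d,W=pts("wrist"); save("w3",rgb)
p=W[(np.hypot(W[...,0]-.47,W[...,1]-.196)<.058)&(W[...,2]>.065)&(W[...,2]<.09)]
r=np.hypot(p[:,0]-.47,p[:,1]-.196)
for lo in np.arange(.036,.058,.002):
    k=(r>=lo)&(r<lo+.002); print(lo.round(3),k.sum(),np.median(p[k,2]).round(4) if k.any() else '')
togo([.606,-.331,.26],96.3)
E
```

```text
0.036 0 
0.038 0 
0.04 46 0.0676
0.042 843 0.074
0.044 541 0.0753
0.046 36 0.0751
0.048 221 0.0697
0.05 1041 0.0774
0.052 635 0.0793
0.054 64 0.0792
0.056 0 
0.058 0 
TCP [0.4857 0.0727 0.2639] yaw 96.1 d(mm, tool) [-414.2   76.6    4.4] w(deg) [ 0.1  0.1 -0.2]
```

View pics/w3.png

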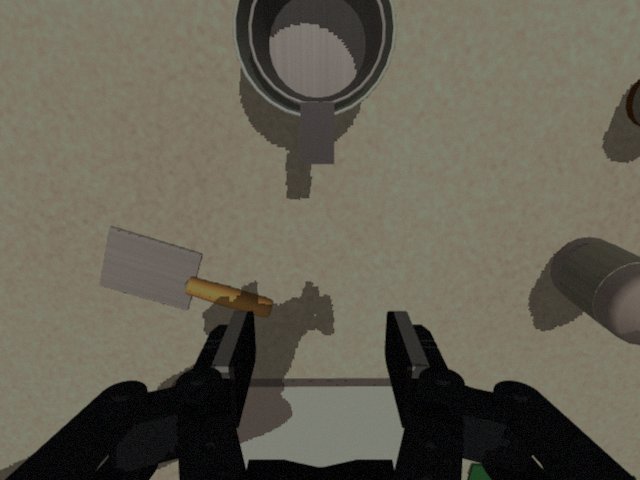

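The big cup sits home in the pot: its rim ring lies about 4 mm below the pot's rim, with the handle towards the stand at (317,130). Next is the medium cup.

Request:
drive_tool(
  increments=[
    {"claw": 0.06, "dx": -0.0414, "dy": 0.0077, "dz": 0, "wx": 0, "wy": 0, "wz": 0},
    {"claw": 0.06, "dx": -0.0414, "dy": 0.0077, "dz": 0, "wx": 0, "wy": 0, "wz": 0},
    {"claw": 0.06, "dx": -0.0414, "dy": 0.0077, "dz": 0, "wx": 0, "wy": 0, "wz": 0},
    {"claw": 0.06, "dx": -0.0414, "dy": 0.0077, "dz": 0, "wx": 0, "wy": 0, "wz": 0},
    {"claw": 0.06, "dx": -0.0414, "dy": 0.0077, "dz": 0, "wx": 0, "wy": 0, "wz": 0},
    {"claw": 0.06, "dx": -0.0414, "dy": 0.0077, "dz": 0, "wx": 0, "wy": 0, "wz": 0},
    {"claw": 0.06, "dx": -0.0414, "dy": 0.0077, "dz": 0, "wx": 0, "wy": 0, "wz": 0},
    {"claw": 0.06, "dx": -0.0414, "dy": 0.0077, "dz": 0, "wx": 0, "wy": 0, "wz": 0},
    {"claw": 0.06, "dx": -0.0414, "dy": 0.0077, "dz": 0, "wx": 0, "wy": 0, "wz": 0},
    {"claw": 0.06, "dx": -0.0414, "dy": 0.0077, "dz": 0, "wx": 0, "wy": 0, "wz": 0},
    {"claw": 0.06, "dx": 0, "dy": 0, "dz": 0, "wx": 0, "wy": 0, "wz": 0},
    {"claw": 0.06, "dx": 0, "dy": 0, "dz": 0, "wx": 0, "wy": 0, "wz": 0},
  ],
)

```text
t: 14.7
eef_pos: [0.6075, -0.3269, 0.2621]
tool_rot: [-0.001, 0.666, 0.746, 0.0]
contact_force: [0.4, 0.3, -1.0]
gripper_width: 0.701
grasp_force: 0.0
```

```bash
cat >> h.py <<'E'
def sleeve(t0,s0):
    _,_,W=pts("wrist"); y=np.radians(96.3); u=np.array([np.cos(y),np.sin(y)]); n=np.array([-u[1],u[0]])
    p=W[(W[...,2]>.155)&(W[...,2]<.185)]; s=p[:,:2]@u; t=p[:,:2]@n
    k=(abs(t-t0)<.02)&(abs(s-s0)<.03); s,t,z=s[k],t[k],p[k,2]
    tm=(np.percentile(t,1)+np.percentile(t,99))/2; w=abs(t-tm)>.0065; sm=(np.percentile(s[w],1)+np.percentile(s[w],99))/2
    c=sm*u+tm*n; print("sleeve s",sm.round(4),"len",np.ptp(np.percentile(s[w],[1,99])).round(4),"t",tm.round(4),"slope deg",np.degrees(np.polyfit(s[w],z[w],1)[0]).round(1),"xy",c.round(4)); return c
E
python3 - <<'E'
from h import *
c=sleeve(-.5655,-.395); togo([*c,.166],96.3); print(get_obs()["q"].round(2))
E
```

```text
sleeve s -0.3945 len 0.0352 t -0.566 slope deg -9.2 xy [ 0.6059 -0.33  ]
TCP [ 0.6076 -0.3264  0.2626] yaw 96.5 d(mm, tool) [-3.5 -2.  96.6] w(deg) [-0.  -0.1  0.2]
[ 0.74  0.55 -0.5   1.48  0.27  1.19  0.31]
```

Request:
drive_tool(
  increments=[
    {"claw": 0.06, "dx": -0.0035, "dy": -0.002, "dz": 0.03, "wx": 0, "wy": 0, "wz": 0.2},
    {"claw": 0.06, "dx": 0, "dy": 0, "dz": 0.03, "wx": 0, "wy": 0, "wz": 0},
    {"claw": 0.06, "dx": 0, "dy": 0, "dz": 0.02, "wx": 0, "wy": 0, "wz": 0},
    {"claw": 0.06, "dx": 0, "dy": 0, "dz": 0.016, "wx": 0, "wy": 0, "wz": 0},
    {"claw": 0.06, "dx": 0, "dy": 0, "dz": 0, "wx": 0, "wy": 0, "wz": 0},
    {"claw": 0.03, "dx": 0, "dy": 0, "dz": 0, "wx": 0, "wy": 0, "wz": 0},
    {"claw": 0.015, "dx": 0, "dy": 0, "dz": 0, "wx": 0, "wy": 0, "wz": 0},
    {"claw": 0.01, "dx": 0, "dy": 0, "dz": 0, "wx": 0, "wy": 0, "wz": 0},
    {"claw": 0.01, "dx": 0, "dy": 0, "dz": 0, "wx": 0, "wy": 0, "wz": 0},
    {"claw": 0.01, "dx": 0, "dy": 0, "dz": 0, "wx": 0, "wy": 0, "wz": 0},
    {"claw": 0.01, "dx": 0, "dy": 0, "dz": 0, "wx": 0, "wy": 0, "wz": 0},
    {"claw": 0.01, "dx": 0, "dy": 0, "dz": 0, "wx": 0, "wy": 1.5, "wz": 0},
    {"claw": 0.01, "dx": 0, "dy": 0, "dz": 0, "wx": 0, "wy": 1.5, "wz": 0},
    {"claw": 0.01, "dx": 0, "dy": 0, "dz": 0, "wx": 0, "wy": 1.5, "wz": 0},
    {"claw": 0.01, "dx": 0, "dy": 0, "dz": 0, "wx": 0, "wy": 0, "wz": 0},
  ],
)

```text
t: 16.62
eef_pos: [0.6057, -0.3329, 0.1671]
tool_rot: [-0.03, 0.668, 0.743, 0.027]
contact_force: [0.6, 0.1, 3.1]
gripper_width: 0.224
grasp_force: 70.5
```

Request:
drive_tool(
  increments=[
    {"claw": 0.01, "dx": 0.005, "dy": 0, "dz": 0.0006, "wx": 0, "wy": 0, "wz": 0},
    {"claw": 0.01, "dx": 0.01, "dy": 0, "dz": 0.0008, "wx": 0, "wy": 0, "wz": 0},
    {"claw": 0.01, "dx": 0.01, "dy": 0, "dz": 0.0008, "wx": 0, "wy": 0, "wz": 0},
    {"claw": 0.01, "dx": 0.01, "dy": 0, "dz": 0.0008, "wx": 0, "wy": 0, "wz": 0},
    {"claw": 0.01, "dx": 0.01, "dy": 0, "dz": 0.0008, "wx": 0, "wy": 0, "wz": 0},
    {"claw": 0.01, "dx": 0.01, "dy": 0, "dz": 0.0008, "wx": 0, "wy": 0, "wz": 0},
    {"claw": 0.01, "dx": 0.01, "dy": 0, "dz": 0.0008, "wx": 0, "wy": 0, "wz": 0},
    {"claw": 0.01, "dx": 0, "dy": 0, "dz": 0, "wx": 0, "wy": 0, "wz": 0},
  ],
)

```text
t: 17.62
eef_pos: [0.5986, -0.2649, 0.167]
tool_rot: [-0.03, 0.667, 0.744, 0.027]
contact_force: [-1.2, 1.6, 6.1]
gripper_width: 0.222
grasp_force: 70.7
```

```bash
python3 - <<'E'
from h import *
o=get_obs(); y=np.radians(96.3); u=np.array([np.cos(y),np.sin(y)]); n=np.array([-u[1],u[0]]); e=o["eef_pos"][:2]
print("s",e@u,"t",e@n,o["contact_force"],o["torque"]); togo([*(-.215*u-.566*n),.1662],96.3,4.5)
E
```

```text
s -0.3290382352593478 t -0.5659305490683314 [-1.2167439   1.63619724  6.13127278] [ 5.63684108e-01  1.98078768e-01 -3.27465861e-04]
TCP [ 0.5986 -0.2649  0.167 ] yaw 96.2 d(mm, tool) [113.6  -0.   10. ] w(deg) [-0.  -0.1 -0.1]
```

Request:
drive_tool(
  increments=[
    {"claw": 0.01, "dx": 0.005, "dy": 0, "dz": -0.0006, "wx": 0, "wy": 0, "wz": 0},
    {"claw": 0.01, "dx": 0.01, "dy": 0, "dz": 0.0008, "wx": 0, "wy": 0, "wz": 0},
    {"claw": 0.01, "dx": 0.01, "dy": 0, "dz": 0.0008, "wx": 0, "wy": 0, "wz": 0},
    {"claw": 0.01, "dx": 0.01, "dy": 0, "dz": 0.0008, "wx": 0, "wy": 0, "wz": 0},
    {"claw": 0.01, "dx": 0.01, "dy": 0, "dz": 0.0008, "wx": 0, "wy": 0, "wz": 0},
    {"claw": 0.01, "dx": 0.01, "dy": 0, "dz": 0.0008, "wx": 0, "wy": 0, "wz": 0},
    {"claw": 0.01, "dx": 0.01, "dy": 0, "dz": 0.0008, "wx": 0, "wy": 0, "wz": 0},
    {"claw": 0.01, "dx": 0.01, "dy": 0, "dz": 0.0008, "wx": 0, "wy": 0, "wz": 0},
    {"claw": 0.01, "dx": 0.01, "dy": 0, "dz": 0.0008, "wx": 0, "wy": 0, "wz": 0},
    {"claw": 0.01, "dx": 0.01, "dy": 0, "dz": 0.0008, "wx": 0, "wy": 0, "wz": 0},
    {"claw": 0.01, "dx": 0.01, "dy": 0, "dz": 0.0008, "wx": 0, "wy": 0, "wz": 0},
    {"claw": 0.01, "dx": 0.01, "dy": 0, "dz": 0.0008, "wx": 0, "wy": 0, "wz": 0},
    {"claw": 0.01, "dx": 0, "dy": 0, "dz": 0, "wx": 0, "wy": 0, "wz": 0},
  ],
)

```text
t: 19.25
eef_pos: [0.5865, -0.1516, 0.168]
tool_rot: [-0.029, 0.667, 0.744, 0.026]
contact_force: [0.4, -0.5, -1.9]
gripper_width: 0.22
grasp_force: 69.8
```

```bash
python3 - <<'E'
from h import *
o=get_obs(); y=np.radians(96.3); u=np.array([np.cos(y),np.sin(y)]); n=np.array([-u[1],u[0]]); e=o["eef_pos"][:2]
print("s",e@u,"t",e@n,o["contact_force"],o["torque"],o["q"].round(2),o["gripper_width"]); cuptool(.05,.039)
E
```

```text
s -0.21503538525361096 t -0.5663353108292185 [ 0.39117749 -0.52172725 -1.85682025] [-0.17266826  0.00214644  0.01242326] [ 0.6   0.53 -0.55  1.76  0.24  0.95  0.07] 0.219832381244334
cup centre ahead,left [0.0554 0.0009] r 0.0368 4910 rim plane slope deg [-1.7 -0.1] z -0.0584
```

Request:
drive_tool(
  increments=[
    {"claw": 0.01, "dx": 0, "dy": 0, "dz": -0.033, "wx": 0, "wy": 1.7, "wz": 0},
    {"claw": 0.01, "dx": 0, "dy": 0, "dz": -0.033, "wx": 0, "wy": 0, "wz": 0},
    {"claw": 0.01, "dx": 0, "dy": 0, "dz": -0.033, "wx": 0, "wy": 0, "wz": 0},
    {"claw": 0.01, "dx": 0, "dy": 0, "dz": -0.033, "wx": 0, "wy": 0, "wz": 0},
    {"claw": 0.01, "dx": 0, "dy": 0, "dz": 0, "wx": 1.08, "wy": 0, "wz": -9.94},
    {"claw": 0.01, "dx": 0, "dy": 0, "dz": 0, "wx": 1.08, "wy": 0, "wz": -9.94},
    {"claw": 0.01, "dx": 0, "dy": 0, "dz": 0, "wx": 1.08, "wy": 0, "wz": -9.94},
    {"claw": 0.01, "dx": 0, "dy": 0, "dz": 0, "wx": 1.08, "wy": 0, "wz": -9.94},
    {"claw": 0.01, "dx": 0, "dy": 0, "dz": 0, "wx": 1.08, "wy": 0, "wz": -9.94},
    {"claw": 0.01, "dx": 0, "dy": 0, "dz": 0, "wx": 1.08, "wy": 0, "wz": -9.94},
    {"claw": 0.01, "dx": 0, "dy": 0, "dz": 0, "wx": 1.08, "wy": 0, "wz": -9.94},
    {"claw": 0.01, "dx": 0, "dy": 0, "dz": 0, "wx": 1.08, "wy": 0, "wz": -9.94},
    {"claw": 0.01, "dx": 0, "dy": 0, "dz": 0, "wx": 1.08, "wy": 0, "wz": -9.94},
    {"claw": 0.01, "dx": 0, "dy": 0, "dz": 0, "wx": 0, "wy": 0, "wz": 0},
  ],
)

```text
t: 21.05
eef_pos: [0.5879, -0.1664, 0.299]
tool_rot: [-0.054, -0.052, 0.997, -0.003]
contact_force: [0.2, 0.3, -0.5]
gripper_width: 0.222
grasp_force: 69.7
```

```bash
python3 - <<'E'
from h import *
cuptool(.056,.039); togo([.525,.2027,.30],186.3,-6.2); print(pot("scene"),pot("top"),get_obs()["q"].round(2))
E
```

```text
cup centre ahead,left [ 0.0579 -0.    ] r 0.0365 6560 rim plane slope deg [0.1 0.1] z -0.0587
TCP [ 0.5879 -0.1665  0.299 ] yaw -174.1 d(mm, tool) [ 24.7 373.7   1.7] w(deg) [  0.  -12.4  -0.4]
(array([0.46978611, 0.19684456]), np.float64(0.05171678942523939), 201) (array([0.4692576 , 0.19407848]), np.float64(0.049768261246379134), 220) [ 0.77  0.53 -0.89  1.55  0.42  1.37  1.5 ]
```

Request:
drive_tool(
  increments=[
    {"claw": 0.01, "dx": 0.002, "dy": 0.0373, "dz": 0, "wx": 0, "wy": 0, "wz": -0.4},
    {"claw": 0.01, "dx": 0.002, "dy": 0.0373, "dz": 0, "wx": 0, "wy": 0, "wz": 0},
    {"claw": 0.01, "dx": 0.002, "dy": 0.0373, "dz": 0, "wx": 0, "wy": 0, "wz": 0},
    {"claw": 0.01, "dx": 0.002, "dy": 0.0373, "dz": 0, "wx": 0, "wy": 0, "wz": 0},
    {"claw": 0.01, "dx": 0.002, "dy": 0.0373, "dz": 0, "wx": 0, "wy": 0, "wz": 0},
    {"claw": 0.01, "dx": 0.002, "dy": 0.0373, "dz": 0, "wx": 0, "wy": 0, "wz": 0},
    {"claw": 0.01, "dx": 0.002, "dy": 0.0373, "dz": 0, "wx": 0, "wy": 0, "wz": 0},
    {"claw": 0.01, "dx": 0.002, "dy": 0.0373, "dz": 0, "wx": 0, "wy": 0, "wz": 0},
    {"claw": 0.01, "dx": 0.002, "dy": 0.0373, "dz": 0, "wx": 0, "wy": 0, "wz": 0},
    {"claw": 0.01, "dx": 0.002, "dy": 0.0373, "dz": 0, "wx": 0, "wy": 0, "wz": 0},
    {"claw": 0.01, "dx": 0, "dy": 0, "dz": 0, "wx": 0, "wy": 0, "wz": 0},
    {"claw": 0.01, "dx": 0, "dy": 0, "dz": 0, "wx": 0, "wy": 0, "wz": 0},
  ],
)

```text
t: 22.7
eef_pos: [0.5264, 0.2016, 0.3015]
tool_rot: [-0.054, -0.056, 0.997, -0.003]
contact_force: [0.1, -0.0, -1.3]
gripper_width: 0.219
grasp_force: 69.7
```

```bash
cat >> h.py <<'E'
def inpot(c=(.47,.196)):
    """pot and cup-1 rim circles from scene"""
    for n in ("scene","top"):
        _,_,W=pts(n); p=W[(np.hypot(W[...,0]-c[0],W[...,1]-c[1])<.075)&(W[...,2]>.07)&(W[...,2]<.0865)][:,:2]
        if len(p)<20: print(n,"-"); continue
        C,r,k=circ(p); q=p[np.hypot(*(p-C).T)<.0485]; print(n,"outer",C.round(4),r.round(4),k,"inner",circ(q) if len(q)>20 else None)
E
python3 - <<'E'
from h import *
cuptool(.056,.039); togo([.5275,.202,.30],186.3,6.2); inpot(); print(get_obs()["q"].round(2))
E
```

```text
cup centre ahead,left [0.0579 0.    ] r 0.0365 6609 rim plane slope deg [ 0.  -0.1] z -0.0588
TCP [0.5267 0.201  0.3014] yaw -173.6 d(mm, tool) [-1.1  0.9  1.3] w(deg) [-0.  -0.   0.1]
scene outer [0.4697 0.1965] 0.0511 300 inner (array([0.47190644, 0.19741216]), np.float64(0.044115476173313906), 151)
top outer [0.4617 0.1955] 0.0432 110 inner (array([0.45358204, 0.19676887]), np.float64(0.03845383649312103), 45)
[ 0.27  0.48 -0.99  1.65  0.35  1.32  0.89]
```

Request:
drive_tool(
  increments=[
    {"claw": 0.01, "dx": -0.0017, "dy": 0.0018, "dz": 0, "wx": 0, "wy": 0, "wz": 0},
    {"claw": 0.01, "dx": -0.0032, "dy": 0, "dz": 0.0298, "wx": 0, "wy": 0, "wz": 0},
    {"claw": 0.01, "dx": -0.0032, "dy": 0, "dz": 0.0298, "wx": 0, "wy": 0, "wz": 0},
    {"claw": 0.01, "dx": -0.0021, "dy": 0, "dz": 0.0199, "wx": 0, "wy": 0, "wz": 0},
    {"claw": 0.01, "dx": -0.0021, "dy": 0, "dz": 0.0199, "wx": 0, "wy": 0, "wz": 0},
    {"claw": 0.01, "dx": -0.0016, "dy": 0, "dz": 0.0149, "wx": 0, "wy": 0, "wz": 0},
    {"claw": 0.01, "dx": -0.0011, "dy": 0, "dz": 0.0099, "wx": 0, "wy": 0, "wz": 0},
    {"claw": 0.01, "dx": -0.0011, "dy": 0, "dz": 0.0099, "wx": 0, "wy": 0, "wz": 0},
    {"claw": 0.01, "dx": -0.0005, "dy": 0, "dz": 0.005, "wx": 0, "wy": 0, "wz": 0},
    {"claw": 0.01, "dx": 0, "dy": 0, "dz": 0, "wx": 0, "wy": 0, "wz": 0},
  ],
)

```text
t: 24.1
eef_pos: [0.5273, 0.2044, 0.1614]
tool_rot: [-0.054, -0.057, 0.997, -0.003]
contact_force: [-0.4, 0.7, -1.3]
gripper_width: 0.224
grasp_force: 69.7
```

```bash
python3 - <<'E'
from h import *
rgb,d,W=pts("wrist"); save("w4",rgb); togo([.5275,.202,.30],186.3,6.2)
p=W[(W[...,2]>.07)&(W[...,2]<.0865)]; print(len(p)); C,r,k=circ(p[np.hypot(p[:,0]-.47,p[:,1]-.196)>.047][:,:2]); print("pot",C,r,k)
E
```

```text
TCP [0.5274 0.2045 0.1617] yaw -173.5 d(mm, tool) [  15.1   -2.4 -137.5] w(deg) [0.  0.  0.2]
10511
pot [0.46904024 0.19606608] 0.051681035141130864 5767
```

View pics/w4.png

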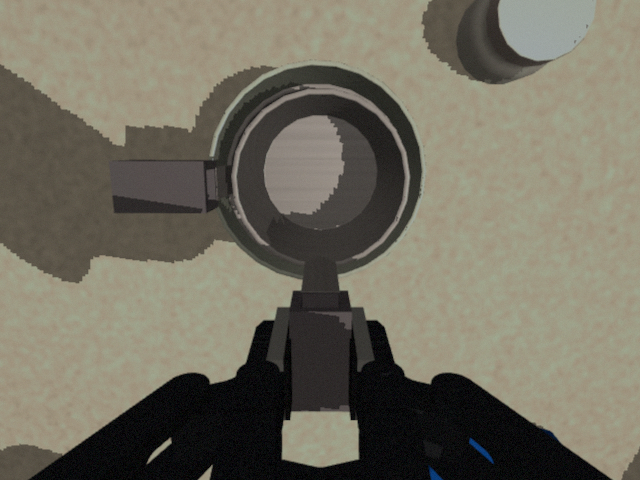

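The medium cup is entering concentrically (rim around (320,170)), clear of the big cup's handle at (160,187). Lowering on.

Request:
drive_tool(
  increments=[
    {"claw": 0.01, "dx": -0.001, "dy": -0.0015, "dz": 0.01, "wx": 0, "wy": 0, "wz": 0},
    {"claw": 0.01, "dx": -0.001, "dy": 0, "dz": 0.01, "wx": 0, "wy": 0, "wz": 0},
    {"claw": 0.01, "dx": -0.0005, "dy": 0, "dz": 0.005, "wx": 0, "wy": 0, "wz": 0},
    {"claw": 0.01, "dx": -0.0003, "dy": 0, "dz": 0.003, "wx": 0, "wy": 0, "wz": 0},
    {"claw": 0.01, "dx": -0.0002, "dy": 0, "dz": 0.002, "wx": 0, "wy": 0, "wz": 0},
    {"claw": 0.01, "dx": 0, "dy": 0, "dz": 0, "wx": 0, "wy": 0, "wz": 0},
  ],
)

```text
t: 24.9
eef_pos: [0.5273, 0.203, 0.1314]
tool_rot: [-0.054, -0.057, 0.997, -0.003]
contact_force: [0.3, -0.2, -0.6]
gripper_width: 0.22
grasp_force: 69.7
```

Request:
drive_tool(
  increments=[
    {"claw": 0.01, "dx": -0.0001, "dy": 0, "dz": 0.001, "wx": 0, "wy": 0, "wz": 0},
    {"claw": 0.01, "dx": -0.0001, "dy": 0, "dz": 0.001, "wx": 0, "wy": 0, "wz": 0},
    {"claw": 0.01, "dx": 0, "dy": 0, "dz": 0, "wx": 0, "wy": 0, "wz": 0},
  ],
)

```text
t: 25.28
eef_pos: [0.5272, 0.2029, 0.1293]
tool_rot: [-0.054, -0.057, 0.997, -0.003]
contact_force: [0.4, -0.5, -0.5]
gripper_width: 0.219
grasp_force: 69.7
```

Request:
drive_tool(
  increments=[
    {"claw": 0.01, "dx": -0.0001, "dy": 0, "dz": 0.001, "wx": 0, "wy": 0, "wz": 0},
    {"claw": 0.01, "dx": -0.0001, "dy": 0, "dz": 0.001, "wx": 0, "wy": 0, "wz": 0},
    {"claw": 0.01, "dx": 0, "dy": 0, "dz": 0, "wx": 0, "wy": 0, "wz": 0},
  ],
)

```text
t: 25.65
eef_pos: [0.5276, 0.2031, 0.1282]
tool_rot: [-0.054, -0.057, 0.997, -0.003]
contact_force: [-0.4, -0.4, 5.1]
gripper_width: 0.224
grasp_force: 70.8
```

```bash
python3 - <<'E'
from h import *
rgb,d,W=pts("wrist"); e=get_obs()["eef_pos"]; print(get_obs()["contact_force"])
for nm,c,lo,hi in (("cup2",(.4693,.1965),.0365,.0405),("cup1",(.4693,.1965),.0435,.0475),("pot",(.4693,.1965),.0515,.0545)):
    r=np.hypot(W[...,0]-c[0],W[...,1]-c[1]); k=(r>lo)&(r<hi)&(W[...,2]>.06)&(W[...,2]<.1); print(nm,k.sum(),np.percentile(W[k][:,2],[50,80,95]).round(4))
E
```

```text
[-0.11214715 -0.39642939  6.14408864]
cup2 3629 [0.0718 0.0731 0.0936]
cup1 4287 [0.0748 0.0758 0.0769]
pot 4076 [0.0793 0.0799 0.0805]
```

Contact at the seated height. Releasing and backing off.

Request:
drive_tool(
  increments=[
    {"claw": 0.022, "dx": 0, "dy": 0, "dz": -0.0005, "wx": 0, "wy": 0, "wz": 0},
    {"claw": 0.03, "dx": 0, "dy": 0, "dz": 0, "wx": 0, "wy": 0, "wz": 0},
    {"claw": 0.045, "dx": 0, "dy": 0, "dz": 0, "wx": 0, "wy": 0, "wz": 0},
    {"claw": 0.045, "dx": 0, "dy": 0, "dz": 0, "wx": 0, "wy": 0, "wz": 0},
    {"claw": 0.045, "dx": 0, "dy": 0, "dz": 0, "wx": 0, "wy": 0, "wz": 0},
    {"claw": 0.045, "dx": 0, "dy": 0, "dz": -0.02, "wx": 0, "wy": 0, "wz": 0},
    {"claw": 0.045, "dx": 0, "dy": 0, "dz": -0.04, "wx": 0, "wy": 0, "wz": 0},
    {"claw": 0.05, "dx": 0, "dy": 0, "dz": -0.06, "wx": 0, "wy": -6.2, "wz": 0},
    {"claw": 0.06, "dx": 0, "dy": 0, "dz": -0.03, "wx": 0, "wy": 0, "wz": 10},
    {"claw": 0.06, "dx": 0, "dy": 0, "dz": 0, "wx": 0, "wy": 0, "wz": 10},
    {"claw": 0.06, "dx": 0, "dy": 0, "dz": 0, "wx": 0, "wy": 0, "wz": 10},
    {"claw": 0.06, "dx": 0, "dy": 0, "dz": 0, "wx": 0, "wy": 0, "wz": 10},
    {"claw": 0.06, "dx": 0, "dy": 0, "dz": 0, "wx": 0, "wy": 0, "wz": 10},
    {"claw": 0.06, "dx": 0, "dy": 0, "dz": 0, "wx": 0, "wy": 0, "wz": 10},
    {"claw": 0.06, "dx": 0, "dy": 0, "dz": 0, "wx": 0, "wy": 0, "wz": 10},
    {"claw": 0.06, "dx": 0, "dy": 0, "dz": 0, "wx": 0, "wy": 0, "wz": 10},
    {"claw": 0.06, "dx": 0, "dy": 0, "dz": 0, "wx": 0, "wy": 0, "wz": 10},
    {"claw": 0.06, "dx": 0, "dy": 0, "dz": 0, "wx": 0, "wy": 0, "wz": 0},
    {"claw": 0.06, "dx": 0, "dy": 0, "dz": 0, "wx": 0, "wy": 0, "wz": 0},
  ],
)

```text
t: 28.08
eef_pos: [0.5401, 0.2046, 0.2779]
tool_rot: [-0.0, 0.664, 0.747, 0.001]
contact_force: [0.2, -0.2, -0.9]
gripper_width: 0.704
grasp_force: 0.0
```

```bash
python3 - <<'E'
from h import *
togo([.4359,-.336,.262],96.3); print(get_obs()["q"].round(2))
E
```

```text
TCP [0.5401 0.2046 0.2779] yaw 96.7 d(mm, tool) [-524.6 -166.9   15.2] w(deg) [ 0.  -0.1  0.4]
[ 0.04  0.37 -0.65  1.74  0.24  1.12 -0.56]
```

Request:
drive_tool(
  increments=[
    {"claw": 0.06, "dx": -0.0437, "dy": -0.0139, "dz": 0, "wx": 0, "wy": 0, "wz": 0.4},
    {"claw": 0.06, "dx": -0.0437, "dy": -0.0139, "dz": 0, "wx": 0, "wy": 0, "wz": 0},
    {"claw": 0.06, "dx": -0.0437, "dy": -0.0139, "dz": 0, "wx": 0, "wy": 0, "wz": 0},
    {"claw": 0.06, "dx": -0.0437, "dy": -0.0139, "dz": 0, "wx": 0, "wy": 0, "wz": 0},
    {"claw": 0.06, "dx": -0.0437, "dy": -0.0139, "dz": 0, "wx": 0, "wy": 0, "wz": 0},
    {"claw": 0.06, "dx": -0.0437, "dy": -0.0139, "dz": 0, "wx": 0, "wy": 0, "wz": 0},
    {"claw": 0.06, "dx": -0.0437, "dy": -0.0139, "dz": 0, "wx": 0, "wy": 0, "wz": 0},
    {"claw": 0.06, "dx": -0.0437, "dy": -0.0139, "dz": 0, "wx": 0, "wy": 0, "wz": 0},
    {"claw": 0.06, "dx": -0.0437, "dy": -0.0139, "dz": 0, "wx": 0, "wy": 0, "wz": 0},
    {"claw": 0.06, "dx": -0.0437, "dy": -0.0139, "dz": 0.005, "wx": 0, "wy": 0, "wz": 0},
    {"claw": 0.06, "dx": -0.0437, "dy": -0.0139, "dz": 0.005, "wx": 0, "wy": 0, "wz": 0},
    {"claw": 0.06, "dx": -0.0437, "dy": -0.0139, "dz": 0.005, "wx": 0, "wy": 0, "wz": 0},
    {"claw": 0.06, "dx": 0, "dy": 0, "dz": 0, "wx": 0, "wy": 0, "wz": 0},
    {"claw": 0.06, "dx": 0, "dy": 0, "dz": 0, "wx": 0, "wy": 0, "wz": 0},
  ],
)

```text
t: 29.82
eef_pos: [0.4308, -0.3343, 0.2618]
tool_rot: [-0.0, 0.668, 0.744, 0.001]
contact_force: [-1.0, -0.5, -0.7]
gripper_width: 0.705
grasp_force: 0.0
```

```bash
python3 - <<'E'
from h import *
c=sleeve(-.3962,-.382); togo([*c,.166],96.3); inpot()
rgb,_=read_camera("scene"); save("s3",rgb[60:330,200:520])
E
```

```text
sleeve s -0.3817 len 0.0351 t -0.3961 slope deg -8.5 xy [ 0.4356 -0.3359]
TCP [ 0.4311 -0.3337  0.2619] yaw 96.3 d(mm, tool) [-2.8  4.3 95.9] w(deg) [ 0.  -0.1 -0. ]
scene outer [0.4757 0.1988] 0.0501 329 inner (array([0.47635942, 0.19865291]), np.float64(0.0432550959851509), 134)
top outer [0.4745 0.1957] 0.0484 289 inner (array([0.47558688, 0.19679655]), np.float64(0.04153364897685942), 200)
```

View pics/s3.png

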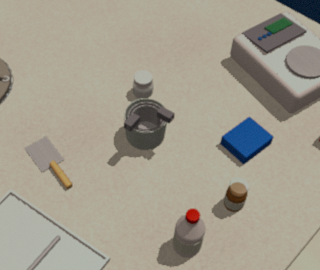

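The scene crop shows both cups in the pot with handles at (130,122) and (165,115), about 90° apart. The bystanders haven't moved. Now gripping the small cup.

Request:
drive_tool(
  increments=[
    {"claw": 0.06, "dx": -0.0025, "dy": 0.0043, "dz": 0.03, "wx": 0, "wy": 0, "wz": 0},
    {"claw": 0.06, "dx": 0, "dy": 0, "dz": 0.03, "wx": 0, "wy": 0, "wz": 0},
    {"claw": 0.06, "dx": 0, "dy": 0, "dz": 0.02, "wx": 0, "wy": 0, "wz": 0},
    {"claw": 0.06, "dx": 0, "dy": 0, "dz": 0.015, "wx": 0, "wy": 0, "wz": 0},
    {"claw": 0.06, "dx": 0, "dy": 0, "dz": 0, "wx": 0, "wy": 0, "wz": 0},
    {"claw": 0.03, "dx": 0, "dy": 0, "dz": 0, "wx": 0, "wy": 0, "wz": 0},
    {"claw": 0.015, "dx": 0, "dy": 0, "dz": 0, "wx": 0, "wy": 0, "wz": 0},
    {"claw": 0.01, "dx": 0, "dy": 0, "dz": 0, "wx": 0, "wy": 0, "wz": 0},
    {"claw": 0.01, "dx": 0, "dy": 0, "dz": 0, "wx": 0, "wy": 0, "wz": 0},
    {"claw": 0.01, "dx": 0, "dy": 0, "dz": 0, "wx": 0, "wy": 0, "wz": 0},
    {"claw": 0.01, "dx": 0, "dy": 0, "dz": 0, "wx": 0, "wy": 0, "wz": 0},
    {"claw": 0.01, "dx": 0, "dy": 0, "dz": 0, "wx": 0, "wy": 1.5, "wz": 0},
    {"claw": 0.01, "dx": 0, "dy": 0, "dz": 0, "wx": 0, "wy": 1.5, "wz": 0},
    {"claw": 0.01, "dx": 0, "dy": 0, "dz": 0, "wx": 0, "wy": 1.5, "wz": 0},
    {"claw": 0.01, "dx": 0.005, "dy": 0, "dz": 0.0004, "wx": 0, "wy": 0, "wz": 0},
    {"claw": 0.01, "dx": 0.005, "dy": 0, "dz": 0.0004, "wx": 0, "wy": 0, "wz": 0},
    {"claw": 0.01, "dx": 0, "dy": 0, "dz": 0, "wx": 0, "wy": 0, "wz": 0},
  ],
)

```text
t: 32.15
eef_pos: [0.4339, -0.3257, 0.1666]
tool_rot: [-0.03, 0.667, 0.744, 0.027]
contact_force: [2.2, 2.0, 0.3]
gripper_width: 0.222
grasp_force: 69.8
```

```bash
python3 - <<'E'
from h import *
o=get_obs(); y=np.radians(96.3); u=np.array([np.cos(y),np.sin(y)]); n=np.array([-u[1],u[0]]); e=o["eef_pos"][:2]
print("s",e@u,"t",e@n,o["contact_force"],o["torque"]); togo([*(-.212*u-.3962*n),.1664],96.3,-4.5)
E
```

```text
s -0.3713902156442123 t -0.39557833674133003 [2.21880128 2.04928216 0.29177994] [ 0.2051447  -0.46983536  0.04951118]
TCP [ 0.4339 -0.3257  0.1666] yaw 96.2 d(mm, tool) [158.9   0.3  13. ] w(deg) [-0.  -9.1 -0.1]
```

Request:
drive_tool(
  increments=[
    {"claw": 0.01, "dx": 0.01, "dy": 0.0005, "dz": 0.0008, "wx": 0, "wy": 0, "wz": 0},
    {"claw": 0.01, "dx": 0.01, "dy": 0, "dz": 0.0008, "wx": 0, "wy": 0, "wz": 0},
    {"claw": 0.01, "dx": 0.01, "dy": 0, "dz": 0.0008, "wx": 0, "wy": 0, "wz": 0},
    {"claw": 0.01, "dx": 0.01, "dy": 0, "dz": 0.0008, "wx": 0, "wy": 0, "wz": 0},
    {"claw": 0.01, "dx": 0.01, "dy": 0, "dz": 0.0008, "wx": 0, "wy": 0, "wz": 0},
    {"claw": 0.01, "dx": 0.01, "dy": 0, "dz": 0.0008, "wx": 0, "wy": 0, "wz": 0},
    {"claw": 0.01, "dx": 0.01, "dy": 0, "dz": 0.0008, "wx": 0, "wy": 0, "wz": 0},
    {"claw": 0.01, "dx": 0, "dy": 0, "dz": 0, "wx": 0, "wy": 0, "wz": 0},
  ],
)

```text
t: 33.15
eef_pos: [0.4269, -0.256, 0.1667]
tool_rot: [-0.03, 0.667, 0.744, 0.026]
contact_force: [0.6, 0.2, -0.9]
gripper_width: 0.221
grasp_force: 69.7
```

Request:
drive_tool(
  increments=[
    {"claw": 0.01, "dx": 0.01, "dy": 0, "dz": 0.0008, "wx": 0, "wy": 0, "wz": 0},
    {"claw": 0.01, "dx": 0.01, "dy": 0, "dz": 0.0008, "wx": 0, "wy": 0, "wz": 0},
    {"claw": 0.01, "dx": 0.01, "dy": 0, "dz": 0.0008, "wx": 0, "wy": 0, "wz": 0},
    {"claw": 0.01, "dx": 0.01, "dy": 0, "dz": 0.0008, "wx": 0, "wy": 0, "wz": 0},
    {"claw": 0.01, "dx": 0.01, "dy": 0, "dz": 0.0008, "wx": 0, "wy": 0, "wz": 0},
    {"claw": 0.01, "dx": 0.01, "dy": 0, "dz": 0.0008, "wx": 0, "wy": 0, "wz": 0},
    {"claw": 0.01, "dx": 0.01, "dy": 0, "dz": 0.0008, "wx": 0, "wy": 0, "wz": 0},
    {"claw": 0.01, "dx": 0.01, "dy": 0, "dz": 0.0008, "wx": 0, "wy": 0, "wz": 0},
    {"claw": 0.01, "dx": 0.01, "dy": 0, "dz": 0.0008, "wx": 0, "wy": 0, "wz": 0},
    {"claw": 0.01, "dx": 0, "dy": 0, "dz": 0, "wx": 0, "wy": 0, "wz": 0},
  ],
)

```text
t: 34.4
eef_pos: [0.4173, -0.1665, 0.1667]
tool_rot: [-0.03, 0.667, 0.744, 0.026]
contact_force: [0.2, 0.0, -1.3]
gripper_width: 0.227
grasp_force: 69.7
```

```bash
python3 - <<'E'
from h import *
o=get_obs(); print(o["contact_force"],o["torque"],o["q"].round(2)); cuptool(.070,.025); cuptool(.060,.032); inpot()
E
```

```text
[ 0.17439215  0.00812387 -1.2700308 ] [-0.16764626 -0.01725417  0.02054909] [ 0.69  0.28 -0.46  2.11  0.07  0.8   0.3 ]
cup centre ahead,left [0.0403 0.0007] r 0.0227 2739 rim plane slope deg [-0.1 -0. ] z -0.0736
cup centre ahead,left [0.0404 0.0007] r 0.0231 1770 rim plane slope deg [0. 0.] z 0.0
scene outer [0.476  0.1988] 0.0501 348 inner (array([0.47730634, 0.1988574 ]), np.float64(0.043321395114063195), 140)
top outer [0.4743 0.1961] 0.0478 291 inner (array([0.47567872, 0.19657737]), np.float64(0.04152259319233893), 204)
```

Request:
drive_tool(
  increments=[
    {"claw": 0.01, "dx": 0.008, "dy": 0.005, "dz": -0.035, "wx": 0, "wy": 0, "wz": 0},
    {"claw": 0.01, "dx": 0, "dy": 0.005, "dz": -0.035, "wx": 0, "wy": 0, "wz": 0},
    {"claw": 0.01, "dx": 0, "dy": 0.005, "dz": -0.035, "wx": 0, "wy": 0, "wz": 0},
    {"claw": 0.01, "dx": 0, "dy": 0.005, "dz": -0.015, "wx": 0, "wy": 0, "wz": 0},
    {"claw": 0.01, "dx": 0, "dy": 0, "dz": 0, "wx": -0.785, "wy": 0, "wz": 9.97},
    {"claw": 0.01, "dx": 0, "dy": 0, "dz": 0, "wx": -0.785, "wy": 0, "wz": 9.97},
    {"claw": 0.01, "dx": 0, "dy": 0, "dz": 0, "wx": -0.785, "wy": 0, "wz": 9.97},
    {"claw": 0.01, "dx": 0, "dy": 0, "dz": 0, "wx": -0.785, "wy": 0, "wz": 9.97},
    {"claw": 0.01, "dx": 0, "dy": 0, "dz": 0, "wx": -0.785, "wy": 0, "wz": 9.97},
    {"claw": 0.01, "dx": 0, "dy": 0, "dz": 0, "wx": -0.785, "wy": 0, "wz": 9.97},
    {"claw": 0.01, "dx": 0, "dy": 0, "dz": 0, "wx": -0.785, "wy": 0, "wz": 9.97},
    {"claw": 0.01, "dx": 0, "dy": 0, "dz": 0, "wx": -0.785, "wy": 0, "wz": 9.97},
    {"claw": 0.01, "dx": 0, "dy": 0, "dz": 0, "wx": -0.785, "wy": 0, "wz": 9.97},
    {"claw": 0.01, "dx": 0, "dy": 0, "dz": 0, "wx": 0, "wy": 0, "wz": 0},
  ],
)

```text
t: 36.35
eef_pos: [0.437, -0.1664, 0.286]
tool_rot: [-0.003, 0.998, 0.054, 0.038]
contact_force: [1.0, -0.2, -1.2]
gripper_width: 0.217
grasp_force: 69.7
```

```bash
python3 - <<'E'
from h import *
cuptool(.072,.025); togo([.432,.1916,.285],6.3,-4.5); print(get_obs()["q"].round(2))
_,_,W=pts("scene")
# pot foot/side: points z .02-.07 near the pot, outside
for n in("scene","top"):
    _,_,W=pts(n); r=np.hypot(W[...,0]-.473,W[...,1]-.197)
    m=(r<.065)&(abs(W[...,2]-.080)<.0025); C,R,k=circ(W[m][:,:2]); print(n,C,R,k)
    p=W[m][:,:2]; q=p[np.hypot(*(p-C).T)>R-.002]; print(circ(q))
E
```

```text
cup centre ahead,left [ 0.0393 -0.0001] r 0.0226 2841 rim plane slope deg [0.7 0.1] z -0.0741
TCP [ 0.4371 -0.1666  0.2862] yaw 6.3 d(mm, tool) [  34.2 -356.5    4.3] w(deg) [-0.1 -8.9  0. ]
[ 0.59  0.09 -0.36  2.02  0.    0.97 -1.23]
scene [0.47564222 0.19876438] 0.052340357715428 87
(array([0.47580858, 0.19915224]), np.float64(0.052676033640193104), 90)
top [0.47492035 0.1960516 ] 0.05240449282580096 84
(array([0.47492035, 0.1960516 ]), np.float64(0.05240449282580096), 84)
```

Request:
drive_tool(
  increments=[
    {"claw": 0.01, "dx": 0.0038, "dy": -0.0357, "dz": 0.0003, "wx": 0, "wy": 0, "wz": 0},
    {"claw": 0.01, "dx": 0.0038, "dy": -0.0357, "dz": 0.0003, "wx": 0, "wy": 0, "wz": 0},
    {"claw": 0.01, "dx": 0.0038, "dy": -0.0357, "dz": 0.0003, "wx": 0, "wy": 0, "wz": 0},
    {"claw": 0.01, "dx": 0.0038, "dy": -0.0357, "dz": 0.0003, "wx": 0, "wy": 0, "wz": 0},
    {"claw": 0.01, "dx": 0.0038, "dy": -0.0357, "dz": 0.0003, "wx": 0, "wy": 0, "wz": 0},
    {"claw": 0.01, "dx": 0.0038, "dy": -0.0357, "dz": 0.0003, "wx": 0, "wy": 0, "wz": 0},
    {"claw": 0.01, "dx": 0.0038, "dy": -0.0357, "dz": 0.0003, "wx": 0, "wy": 0, "wz": 0},
    {"claw": 0.01, "dx": 0.0038, "dy": -0.0357, "dz": 0.0003, "wx": 0, "wy": 0, "wz": 0},
    {"claw": 0.01, "dx": 0.0038, "dy": -0.0357, "dz": 0.0003, "wx": 0, "wy": 0, "wz": 0},
    {"claw": 0.01, "dx": 0.0038, "dy": -0.0357, "dz": 0.0003, "wx": 0, "wy": 0, "wz": 0},
    {"claw": 0.01, "dx": 0, "dy": 0, "dz": 0, "wx": 0, "wy": 0, "wz": 0},
    {"claw": 0.01, "dx": 0, "dy": 0, "dz": 0, "wx": 0, "wy": 0, "wz": 0},
  ],
)

```text
t: 38.05
eef_pos: [0.4373, 0.1915, 0.2869]
tool_rot: [-0.002, 0.998, 0.053, 0.039]
contact_force: [-0.7, -0.6, -1.1]
gripper_width: 0.22
grasp_force: 69.6
```

```bash
python3 - <<'E'
from h import *
cuptool(.072,.025); togo([.436,.1925,.285],6.3,4.5); print(get_obs()["q"].round(2),get_obs()["gripper_width"])
rgb,d,W=pts("wrist"); save("w5",rgb)
r=np.hypot(W[...,0]-.475,W[...,1]-.197)
for nm,z,lo,hi in (("pot",.08,.046,.06),("cup2",.072,.03,.042)):
    m=(r>lo)&(r<hi)&(abs(W[...,2]-z)<.003); print(nm,circ(W[m][:,:2]))
E
```

```text
cup centre ahead,left [ 0.0393 -0.0002] r 0.0227 2833 rim plane slope deg [0.9 0.1] z -0.074
TCP [0.4375 0.1911 0.2869] yaw 6.1 d(mm, tool) [-1.4 -1.6  1.8] w(deg) [ 0.   0.  -0.2]
[ 0.1   0.14 -0.71  1.98  0.15  0.99 -2.15] 0.2151865639091368
pot (array([0.47523819, 0.19847142]), np.float64(0.052283854142615604), 867)
cup2 (array([0.4760442 , 0.19912425]), np.float64(0.03738269150343697), 457)
```

View pics/w5.png

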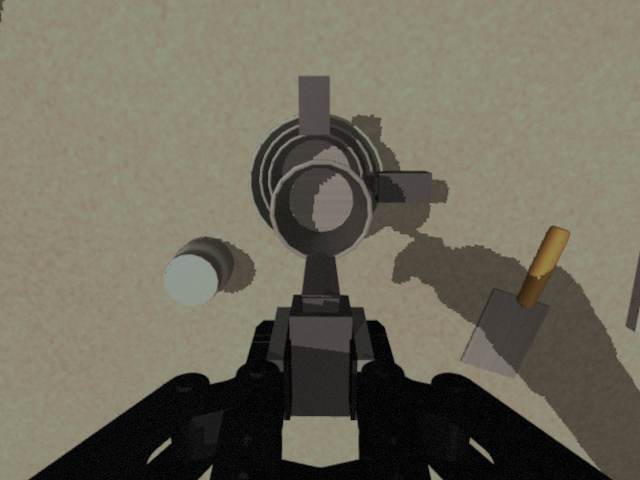

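The nested cups are at (315,175) with handles up and right. The small cup hangs above, nearly concentric, with its handle towards the robot. Lowering.

Request:
drive_tool(
  increments=[
    {"claw": 0.01, "dx": -0.0005, "dy": -0.0035, "dz": 0, "wx": 0, "wy": 0, "wz": 0},
    {"claw": 0.01, "dx": -0.0024, "dy": 0, "dz": 0.03, "wx": 0, "wy": 0, "wz": 0},
    {"claw": 0.01, "dx": -0.0024, "dy": 0, "dz": 0.03, "wx": 0, "wy": 0, "wz": 0},
    {"claw": 0.01, "dx": -0.0016, "dy": 0, "dz": 0.02, "wx": 0, "wy": 0, "wz": 0},
    {"claw": 0.01, "dx": -0.0016, "dy": 0, "dz": 0.02, "wx": 0, "wy": 0, "wz": 0},
    {"claw": 0.01, "dx": -0.0012, "dy": 0, "dz": 0.015, "wx": 0, "wy": 0, "wz": 0},
    {"claw": 0.01, "dx": -0.0012, "dy": 0, "dz": 0.015, "wx": 0, "wy": 0, "wz": 0},
    {"claw": 0.01, "dx": -0.0008, "dy": 0, "dz": 0.01, "wx": 0, "wy": 0, "wz": 0},
    {"claw": 0.01, "dx": 0, "dy": 0, "dz": 0, "wx": 0, "wy": 0, "wz": 0},
  ],
)

```text
t: 39.28
eef_pos: [0.4359, 0.1957, 0.1461]
tool_rot: [-0.002, 0.998, 0.053, 0.039]
contact_force: [-0.3, -0.2, -1.3]
gripper_width: 0.219
grasp_force: 69.7
```

Request:
drive_tool(
  increments=[
    {"claw": 0.01, "dx": -0.0003, "dy": 0, "dz": 0.004, "wx": 0, "wy": 0, "wz": 0},
    {"claw": 0.01, "dx": -0.0002, "dy": 0, "dz": 0.003, "wx": 0, "wy": 0, "wz": 0},
    {"claw": 0.01, "dx": 0, "dy": 0, "dz": 0, "wx": 0, "wy": 0, "wz": 0},
  ],
)

```text
t: 39.65
eef_pos: [0.4363, 0.1958, 0.1396]
tool_rot: [-0.002, 0.998, 0.053, 0.039]
contact_force: [-0.5, 0.4, -0.5]
gripper_width: 0.219
grasp_force: 69.7
```

Expect seating near TCP z 0.132–0.134.

Request:
drive_tool(
  increments=[
    {"claw": 0.01, "dx": -0.0002, "dy": 0, "dz": 0.002, "wx": 0, "wy": 0, "wz": 0},
    {"claw": 0.01, "dx": -0.0001, "dy": 0, "dz": 0.001, "wx": 0, "wy": 0, "wz": 0},
    {"claw": 0.01, "dx": -0.0001, "dy": 0, "dz": 0.001, "wx": 0, "wy": 0, "wz": 0},
    {"claw": 0.01, "dx": 0, "dy": 0, "dz": 0, "wx": 0, "wy": 0, "wz": 0},
  ],
)

```text
t: 40.15
eef_pos: [0.4362, 0.1958, 0.1356]
tool_rot: [-0.002, 0.998, 0.053, 0.039]
contact_force: [-0.1, 1.0, -1.6]
gripper_width: 0.217
grasp_force: 69.7
```

Request:
drive_tool(
  increments=[
    {"claw": 0.01, "dx": -0.0001, "dy": 0, "dz": 0.001, "wx": 0, "wy": 0, "wz": 0},
    {"claw": 0.01, "dx": -0.0001, "dy": 0, "dz": 0.001, "wx": 0, "wy": 0, "wz": 0},
    {"claw": 0.01, "dx": 0, "dy": 0, "dz": 0, "wx": 0, "wy": 0, "wz": 0},
  ],
)

```text
t: 40.52
eef_pos: [0.4361, 0.1958, 0.1335]
tool_rot: [-0.002, 0.998, 0.053, 0.039]
contact_force: [0.3, -0.1, -0.7]
gripper_width: 0.227
grasp_force: 69.7
```

Request:
drive_tool(
  increments=[
    {"claw": 0.01, "dx": -0.0001, "dy": 0, "dz": 0.001, "wx": 0, "wy": 0, "wz": 0},
    {"claw": 0.01, "dx": 0, "dy": 0, "dz": 0.0005, "wx": 0, "wy": 0, "wz": 0},
    {"claw": 0.01, "dx": 0, "dy": 0, "dz": 0, "wx": 0, "wy": 0, "wz": 0},
  ],
)

```text
t: 40.9
eef_pos: [0.4361, 0.1961, 0.1327]
tool_rot: [-0.002, 0.998, 0.053, 0.039]
contact_force: [-4.0, -1.5, 7.5]
gripper_width: 0.221
grasp_force: 71.1
```

Request:
drive_tool(
  increments=[
    {"claw": 0.01, "dx": 0, "dy": 0, "dz": -0.0007, "wx": 0, "wy": 0, "wz": 0},
    {"claw": 0.022, "dx": 0, "dy": 0, "dz": 0, "wx": 0, "wy": 0, "wz": 0},
    {"claw": 0.03, "dx": 0, "dy": 0, "dz": 0, "wx": 0, "wy": 0, "wz": 0},
    {"claw": 0.04, "dx": 0, "dy": 0, "dz": 0, "wx": 0, "wy": 0, "wz": 0},
    {"claw": 0.04, "dx": 0, "dy": 0, "dz": 0, "wx": 0, "wy": 0, "wz": 0},
    {"claw": 0.04, "dx": 0, "dy": 0, "dz": 0, "wx": 0, "wy": 0, "wz": 0},
    {"claw": 0.04, "dx": 0, "dy": 0, "dz": -0.02, "wx": 0, "wy": 0, "wz": 0},
    {"claw": 0.04, "dx": 0, "dy": 0, "dz": -0.04, "wx": 0, "wy": 0, "wz": 0},
    {"claw": 0.04, "dx": 0, "dy": 0, "dz": -0.06, "wx": 0, "wy": -4.5, "wz": 0},
    {"claw": 0.04, "dx": 0, "dy": 0, "dz": -0.03, "wx": 0, "wy": 0, "wz": 0},
    {"claw": 0.04, "dx": 0, "dy": 0, "dz": 0, "wx": 0, "wy": 0, "wz": 0},
  ],
)

```text
t: 42.28
eef_pos: [0.4281, 0.1955, 0.2848]
tool_rot: [-0.001, 0.999, 0.053, 0.002]
contact_force: [1.5, -0.5, -0.7]
gripper_width: 0.468
grasp_force: 0.0
```

```bash
python3 - <<'E'
from h import *
rgb,d,W=pts("wrist"); save("w6",rgb); print(get_obs()["eef_pos"])
r=np.hypot(W[...,0]-.475,W[...,1]-.198)
for nm,z,lo,hi in (("pot",.08,.046,.06),("cup1",.076,.041,.05),("cup2",.072,.033,.042),("cup4",.06,.015,.03)):
    m=(r<hi)&(r>lo)&(abs(W[...,2]-z)<.003); p=W[m]; c=circ(p[:,:2]); A=np.c_[p[:,:2]-c[0],np.ones(len(p))]; s=np.linalg.lstsq(A,p[:,2],rcond=None)[0]
    print(nm,c,"z",s[2].round(4),"tilt",s[:2].round(3))
E
```

```text
[0.42718425 0.1947627  0.28305589]
pot (array([0.47522769, 0.19853501]), np.float64(0.0522478344222009), 1249) z 0.0792 tilt [0.003 0.001]
cup1 (array([0.47690868, 0.19868562]), np.float64(0.04426253242660375), 1054) z 0.0753 tilt [ 0.002 -0.   ]
cup2 (array([0.47592205, 0.19912717]), np.float64(0.03741040895181912), 788) z 0.0713 tilt [-0.003 -0.003]
cup4 (array([0.47440961, 0.19958376]), np.float64(0.02324950258638435), 573) z 0.0593 tilt [ 0.004 -0.002]
```

View pics/w6.png

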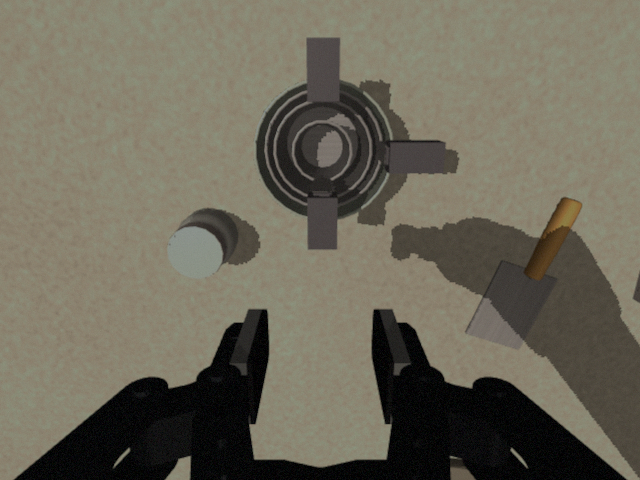

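The three cups are nested concentrically in the pot around (323,148). Their rims are level at 75, 71 and 59 mm, the seated heights, and the handles point three different ways. The gripper is clear, so I'm handing in.

```bash
python3 -c "
from station import *
print(hand_in())"
```

```text
the job is handed in; nothing more can be done
None
```

I handed in the job with all three cups present (largest, second and smallest; no cup_3) upright and nested fully home in the pot, handles on three different sides, and no bystander moved as far as the camera views showed; the hand-in returned no verdict.

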